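# Clear the food-drive counter and roll the catering tins onto the tapes

### The arm

A 6-joint arm with a two-finger parallel gripper is mounted at the origin on the work surface. World frame = base frame: x ahead of the robot, y to its left, z up, the work surface at z = 0. Lengths are in mm, angles in degrees, forces in N, time in s.
With the tool pointing down it reaches from about 300 to 850 mm from the base axis. Payload 4.2 kg.
Tool frame: the origin (TCP) lies at the very end of the fingers, on their centre line; the grasp point (between the pads) lies 19 mm behind it (env.grip_depth is the distance from the TCP to the grasp point, in mm); y points along the fingers, z is the direction in which the jaws open and shut, and the axes are right-handed (so a half turn about y gives the same grasp; the last joint's range is limited). The gripper opens to 91 mm and grips with 3 to 60 N. Pads are 32 mm wide; open, the fingers measure 118 mm over their backs; the gripper's body (76 mm by 178 mm) begins 60 mm behind the grasp point.
Start: joints at [-1.146, 18.312, 89.639, -0, 72.044, -1.146], TCP at [575.016, 0, 213.976] pointing down, gripper open.
Joint ranges: [-177.97, 177.97], [-48.28, 115.42], [12.27, 149.76], [-77.06, 257.06], [2.81, 150.46], [-146.56, 146.56]. Speed limits (degrees/s): [147.25, 147.25, 180, 180, 180, 180].

### API

Orientations are given as [roll, pitch, yaw] about the fixed x, y, z axes, in that order (R = Rz(yaw) Ry(pitch) Rx(roll)).
In Python, from workcell import state, imaging, job, env gives the robot as it stands.
- The arm moves only by the shell command python3 -m pendant 'ROWS' [FORCE]. ROWS is JSON, a list of rows, each an object with "delta_pos": the shift along the tool's x, y, z in cm, a list of three; "twist": the turn, a rotation vector about the tool's x, y, z in degrees, a list of three; "grip": the opening in per cent of the stroke, from 0 (shut) to 100 (fully open). In form: [{"delta_pos": [tx, ty, tz], "twist": [wx, wy, wz], "grip": grip}, ...]. A call has exactly 5 rows; each row is the pose to reach, as a shift and turn from the pose commanded when the call began, along the tool's axes at that moment; what a row does not reach only later rows make up. A row lasts 1/10 s, in which the tool goes at most 50 mm and 8.59 degrees, less where a joint would pass 70% of its speed; a pose out of reach is approached as far as the arm can. A call with a gripper value outside its range is refused whole. The fingers move at their own pace and stop on an object; FORCE is the grip in N (left out, the last holds). Time passes only in rows, so rows that repeat a pose let the fingers close, or fill a call up. It gives the time, the measured TCP pose, the force and the opening at its end, in the units of the state.
- state(): the state, without advancing time (a new reading comes with each control period).
- imaging.grab_frame(name): name is "scene" or "side" or "wrist"; returns (picture, depth): 400x640x3 uint8, red, green, blue; 400x640 float32, mm along the optical axis (not along the pixel's ray), 0 where there is no reading.
- imaging.camera_info(name): a dict with "fx", "fy", "cx", "cy" (pixels), "R" (3x3) and "t" (3): a world point X has camera coordinates R X + t. Camera axes: x right, y down, z forward; pixel columns grow to the right and rows downward; lengths in mm; the calibration is good to about 2 mm. A picture is of the moment at which its call begins: read the wrist's pose just before it. camera_info takes no time and is no camera call; for the wrist camera it gives the pose at the moment of the call.
- job.job_done(): hands the job in, once; it reports no verdict.
The state is a dict: "time_s": time; "qpos": joint angles; "qvel": joint speeds; "effort": joint torques, N m; "ee_pos": TCP position; "ee_rot": TCP orientation; "force": force on the tool from outside, world axes, zero at the start; "torque": the same for the moment, N m; "gripper_width": finger opening in mm.
Only numpy, scipy, OpenCV 4.12 (cv2) and the standard library are available. Lean on these libraries where they do the work, as an engineer would, in place of code of your own. Each camera call takes 0.05 s, during which the arm holds its last target.

### The job

Make the food-drive counter ready for the check of the two big donated tins. First clear the desk mat: nest the empty square tubs that stand on it upright into the large tub at its left end, the larger before the smaller so that each drops right down inside the next, and put the clip box, glue stick or rubber stamp left on the mat into the nested tubs. Then roll the two tins along the mat, without ever picking them up, and stop one on each strip of tape, lying lengthwise along the strip with the line it rests on within the tape; leave the tape dispenser, bottle, jar, small can, stapler and stamp pad alone.

Things in the scene. Friction and masses are not known exactly. Their poses are not given: they have to be found in the camera images.
- tub_large: Largest square grey tub, open on top: 176 mm over its rim, 90 mm high, 160 mm inside; 4 mm floor, 3 mm walls; its rolled rim, 8 mm thick and 16 mm deep, flush with the wall inside, can be pinched from above. Origin: centre of its underside; z up, x and y square to its walls. Stands on the counter just beyond the left (+y) end of the desk mat; the smaller tubs go into it. 0.4 kg, not fixed.
- tub_medium: Second square grey tub, open on top: 140 mm over its rim, 86 mm high, 124 mm inside; 4 mm floor, 3 mm walls; its rolled rim, 8 mm thick and 16 mm deep, flush with the wall inside, can be pinched from above. Origin: centre of its underside; z up, x and y square to its walls. Stands on the mat; 0.13 kg; absent in some runs.
- tub_small: Third square grey tub, open on top: 104 mm over its rim, 82 mm high, 88 mm inside; 4 mm floor, 3 mm walls; its rolled rim, 8 mm thick and 16 mm deep, flush with the wall inside, can be pinched from above. Origin: centre of its underside; z up, x and y square to its walls. Stands on the mat; 0.09 kg; absent in some runs.
- tub_tiny: Smallest square grey tub, open on top: 68 mm over its rim, 78 mm high, 52 mm inside; 4 mm floor, 3 mm walls; its rolled rim, 8 mm thick and 16 mm deep, flush with the wall inside, can be pinched from above. Origin: centre of its underside; z up, x and y square to its walls. Stands on the mat; 0.06 kg; absent in some runs.
- tin_a: One catering tin lying on its side, 99 mm across, too wide to grip, 120 mm long, 0.6 to 1 kg. Origin: its centre; x is the tin's long axis, y and z turn as it rolls. It rolls square to its axis only; along it it must be slid. Let go at a speed it runs on: about 5 mm from 0.02 m/s, 30 mm from 0.05, 110 mm from 0.1. The tins are alike, either may go on either tape. At first it lies nearer to the tapes.
- tin_b: One catering tin lying on its side, 99 mm across, too wide to grip, 120 mm long, 0.6 to 1 kg. Origin: its centre; x is the tin's long axis, y and z turn as it rolls. It rolls square to its axis only; along it it must be slid. Let go at a speed it runs on: about 5 mm from 0.02 m/s, 30 mm from 0.05, 110 mm from 0.1. The tins are alike, either may go on either tape. At first it lies at the right (-y) end of the mat.
- tape_far: Tape farther from the tins, on the left half of the mat: strip of beige masking tape stuck on the mat, 180 mm long, 30 mm wide, flat. Origin: middle of the strip; x along its length, y across it, roughly along the mat towards the large tub. It may be partly hidden under a tub at first.
- tape_near: Tape nearer to the tins, about the middle of the mat: strip of beige masking tape stuck on the mat, 180 mm long, 30 mm wide, flat. Origin: middle of the strip; x along its length, y across it, roughly along the mat towards the large tub. It may be partly hidden under a tub at first.
- clip_box: Small cardboard box of clips, 36 mm (x) x 26 mm (y) x 52 mm high, 50 g, standing on end on the mat by its near edge; absent in some runs. Origin: centre of its underside; z up.
- glue_stick: Glue stick standing upright on the mat between the tins and the tubs, 24 mm in diameter, 65 mm high, 30 g; absent in some runs. Origin: centre of its underside; z up.
- rubber_stamp: Wooden rubber stamp standing upright on the mat by its far edge: foot 28 mm x 20 mm x 26 mm high, handle block 24 mm (x) x 18 mm (y) from 36 to 58 mm up; 40 g; absent in some runs. Origin: centre of its underside; z up.
- desk_mat: Dark green desk mat, 320 mm by 740 mm, 3 mm thick, fixed on the counter in front of the robot; the tins, tapes, smaller tubs and stationery are on it. Origin: centre of its underside on the counter; y along its length (towards the large tub), x across it.
- tape_dispenser: Bystander: heavy red desk tape dispenser, 170 mm x 62 mm x 110 mm, beyond the mat. Origin: centre of its underside.
- sauce_bottle: Bystander: dark sauce bottle standing, 68 mm in diameter, 235 mm high, beyond the mat. Origin: centre of its underside.
- coffee_jar: Bystander: jar standing, 72 mm in diameter, 115 mm high, beyond the mat. Origin: centre of its underside.
- small_can: Bystander: small food can standing, 75 mm in diameter, 82 mm high, beyond the mat. Origin: centre of its underside.
- stapler: Bystander: stapler, 130 mm x 34 mm x 48 mm, lying on the mat by its far edge, right of the middle. Origin: centre of its underside.
- stamp_pad: Bystander: round black stamp pad, 72 mm in diameter, 20 mm high, lying on the mat by its far edge, right of the middle. Origin: centre of its underside.

How it is judged (in metres and radians):
On the way:
1. the mat is cleared: all its tubs are nested upright in the large tub, each right down inside the next larger one, and the small stationery lies in the nested tubs (x of tub_medium in the frame of tub_large between -0.016 and 0.016 m and y of tub_medium in the frame of tub_large between -0.016 and 0.016 m and z of each of tub_medium, tub_small, tub_tiny in the frame of tub_large below 0.022 m and angle between each of tub_medium, tub_small, tub_tiny's own z axis and vertical below 0.12 rad and x of tub_small in the frame of tub_large between -0.034 and 0.034 m and y of tub_small in the frame of tub_large between -0.034 and 0.034 m and x of tub_tiny in the frame of tub_large between -0.052 and 0.052 m and y of tub_tiny in the frame of tub_large between -0.052 and 0.052 m and x of clip_box in the frame of tub_large between -0.07 and 0.07 m and y of clip_box in the frame of tub_large between -0.07 and 0.07 m and z of each of clip_box, glue_stick, rubber_stamp in the frame of tub_large below 0.09 m and x of glue_stick in the frame of tub_large between -0.07 and 0.07 m and y of glue_stick in the frame of tub_large between -0.07 and 0.07 m and x of rubber_stamp in the frame of tub_large between -0.07 and 0.07 m and y of rubber_stamp in the frame of tub_large between -0.07 and 0.07 m), for 0.3 s.
At the end, for the whole second after the job is handed in: Every tub from the mat is upright (0.12 rad) and fully down in the nest in the large tub (underside under 22 mm above its underside), the stationery in it; one tin rests on each tape: centre within 15 mm of the strip's middle line and 32 mm of its middle lengthwise, axis within 0.2 rad of it (all of step 1 and ((y of tin_a in the frame of tape_far between -0.015 and 0.015 m and x of tin_a in the frame of tape_far between -0.032 and 0.032 m and angle between the x axis of tin_a and the x axis of tape_far, either way round below 0.2 rad and y of tin_b in the frame of tape_near between -0.015 and 0.015 m and x of tin_b in the frame of tape_near between -0.032 and 0.032 m and angle between the x axis of tin_b and the x axis of tape_near, either way round below 0.2 rad) or (y of tin_b in the frame of tape_far between -0.015 and 0.015 m and x of tin_b in the frame of tape_far between -0.032 and 0.032 m and angle between the x axis of tin_b and the x axis of tape_far, either way round below 0.2 rad and y of tin_a in the frame of tape_near between -0.015 and 0.015 m and x of tin_a in the frame of tape_near between -0.032 and 0.032 m and angle between the x axis of tin_a and the x axis of tape_near, either way round below 0.2 rad)) and linear speed of each of tin_a, tin_b below 0.02 m/s and angle between tub_large's own z axis and vertical below 0.1 rad and height (world z) of each of tin_a, tin_b below 0.062 m); the robot touches nothing.
It fails at once if a tin is picked up (its centre more than 40 mm higher than when it lies on the mat) (height (world z) of any of tin_a, tin_b above 0.0925 m).
It fails at once if one of the other things on the counter (tape dispenser, bottle, jar, small can, stapler, stamp pad) is pushed more than 50 mm or knocked over (distance of any of tape_dispenser, sauce_bottle, coffee_jar, small_can, stapler, stamp_pad from where it was at the start of the episode above 0.05 m or angle between any of tape_dispenser, sauce_bottle, coffee_jar, small_can, stapler, stamp_pad's own z axis and vertical above 0.5 rad).
Of tub_medium, tub_small, tub_tiny only 2 to 3 are there at a start; the rules pass over those that are not, and their reading is None.
Of clip_box, glue_stick, rubber_stamp only 1 to 2 are there at a start; the rules pass over those that are not, and their reading is None.
At some moment in a run one of tub_medium, tub_small, tub_tiny may be knocked a few centimetres aside while the robot is not near it.
It also fails if it takes over 210 s, if anything falls off the work surface, if the arm or the gripper's body presses on something with over 40 N, if the wrist force passes 120 N, or if a joint passes its speed limit or range.

## Working session

There is one attempt and no reset: what is moved stays moved. The work goes in short steps, Python scripts to look and compute and a shell command to move; the robot and the scene stay as the last step left them, time stands still between calls to the robot, and variables do not carry over. Pictures are saved under pics/ and viewed, and the job is handed in when it is done.

```bash
ls -la; mkdir -p pics
python3 - <<'E'
from workcell import state, imaging, job, env
import cv2,numpy as np
s=state(); print(s)
for n in ["scene","side","wrist"]:
    p,d=imaging.grab_frame(n); cv2.imwrite(f"pics/{n}0.png",cv2.cvtColor(p,cv2.COLOR_RGB2BGR)); np.save(f"pics/{n}0.npy",d)
    c=imaging.camera_info(n); print(n,c)
E
```

```text
total 12
drwxr-xr-x  3 agent agent 4096 Dec  7 15:16 .
drwxr-xr-x 23 root  root  4096 Dec  7 15:16 ..
drwxr-xr-x  2 agent agent 4096 Dec  7 15:16 pics
{'time_s': 0.0, 'qpos': array([-1.14543165e+00,  1.83496534e+01,  8.97071370e+01, -2.40741545e-04,
        7.20425911e+01, -1.14564209e+00]), 'qvel': array([ 0.00769988,  0.107264  ,  0.08153637, -0.06224553,  0.04809043,
        0.07472677]), 'effort': array([-5.01459035e-04, -4.12465632e+01, -2.31973493e+01,  7.28826877e-02,
        4.58198413e-02, -1.41870069e-04]), 'ee_pos': array([5.74492130e+02, 1.44359963e-02, 2.13135248e+02]), 'ee_rot': array([-9.00993661e+01,  1.75818063e-03, -8.99997167e+01]), 'force': array([0.42896708, 0.28482846, 0.18869859]), 'torque': array([-0.04919143, -0.02213077, -0.05941257]), 'gripper_width': 91.49900637684516}
scene {'fx': 396.41892509207804, 'fy': 396.41892509207804, 'cx': 316.70144657641146, 'cy': 201.70553127730776, 'R': array([[-0.75755939,  0.65272893,  0.0069796 ],
       [ 0.54381628,  0.63699709, -0.54635022],
       [-0.36106458, -0.41009712, -0.83752774]]), 't': array([ 437.66398025, -261.86709773, 1198.51462452])}
side {'fx': 508.8346023844047, 'fy': 508.8346023844047, 'cx': 317.6358104658221, 'cy': 194.96018289223596, 'R': array([[ 0.89001558, -0.45567199,  0.01533956],
       [-0.31995202, -0.64818976, -0.69099981],
       [ 0.32481221,  0.61009267, -0.72269216]]), 't': array([-503.9494191 ,  244.71613179, 1430.65514117])}
wrist {'fx': 285.9962480276563, 'fy': 285.9962480276563, 'cx': 325.0510400139819, 'cy': 197.63604599899708, 'R': array([[ 9.99999322e-01,  9.78374585e-04, -6.32100840e-04],
       [ 1.11631905e-03, -9.59922656e-01,  2.80262822e-01],
       [-3.32565895e-04, -2.80263337e-01, -9.59923097e-01]]), 't': array([-574.90296562,  -32.4056642 ,  391.0751926 ])}
```

View pics/scene0.png

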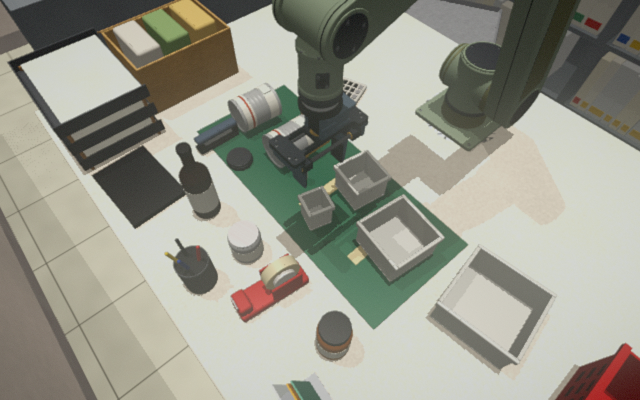

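View pics/side0.png

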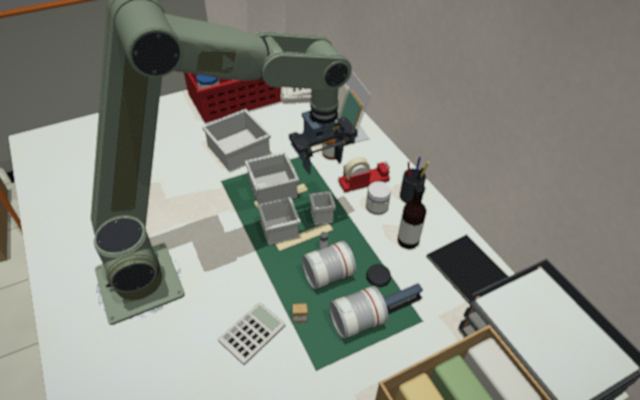

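View pics/wrist0.png

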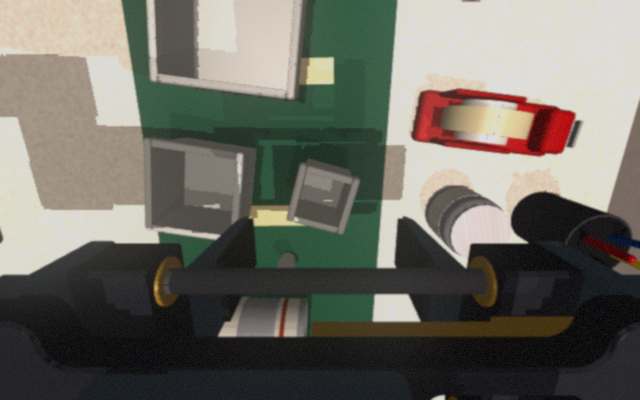

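The scene view shows three tubs on the mat (about (398,237), (361,180), (317,207)) and the large tub at (492,305). The wrist view shows a glue stick at (288,262), and the side view a clip box at (300,312), with the tins at (330,265) and (358,312). I'll merge the depth readings into a top-down map.

```bash
cat > h.py <<'E'
from workcell import state, imaging, job, env
import cv2,numpy as np
from scipy.spatial.transform import Rotation as Ro
def cloud(n):
    c=imaging.camera_info(n); p,d=imaging.grab_frame(n)
    return p,d,c
def w(c,u,v,z=None,d=None):
    ray=np.array([(u-c['cx'])/c['fx'],(v-c['cy'])/c['fy'],1.0]); R=np.array(c['R']);t=np.array(c['t'])
    o=-R.T@t; r=R.T@ray
    if d is None: d=(z-o[2])/r[2]
    return o+r*d
def pts(p,d,c):
    v,u=np.mgrid[0:400,0:640]; m=(d>0)
    P=np.stack([(u-c['cx'])/c['fx']*d,(v-c['cy'])/c['fy']*d,d],-1)[m]
    return (P-np.array(c['t']))@np.array(c['R']), p[m]
def topmap(names,fn,x0=250,x1=750,y0=-450,y1=450,zmax=300,s=1.6):
    # image: up = +x, left = +y ; 1 px=s mm
    W=int((y1-y0)/s);H=int((x1-x0)/s); hm=np.full((H,W),-1e3); im=np.zeros((H,W,3),np.uint8)
    A=[]
    for n in names:
        X,C=pts(*cloud(n)); k=(X[:,2]<zmax)&(X[:,0]>x0)&(X[:,0]<x1)&(X[:,1]>y0)&(X[:,1]<y1); A.append((X[k],C[k]))
    X=np.concatenate([a[0] for a in A]);C=np.concatenate([a[1] for a in A])
    i=np.clip(((x1-X[:,0])/s).astype(int),0,H-1); j=np.clip(((y1-X[:,1])/s).astype(int),0,W-1)
    o=np.argsort(X[:,2]); hm[i[o],j[o]]=X[o,2]; im[i[o],j[o]]=C[o][:,::-1]
    for x in range(x0,x1,100):
        cv2.putText(im,str(x),(0,int((x1-x)/s)),0,.35,(0,0,255)); cv2.line(im,(0,int((x1-x)/s)),(8,int((x1-x)/s)),(0,0,255))
    for y in range(y0-y0%100,y1,100):
        jj=int((y1-y)/s); cv2.putText(im,str(y),(jj,10),0,.35,(0,0,255)); cv2.line(im,(jj,0),(jj,8),(0,0,255))
    cv2.imwrite(fn,im); return X,C,hm,im
def rect(X,zlo,zhi,cx,cy,r):
    k=(X[:,2]>zlo)&(X[:,2]<zhi)&(abs(X[:,0]-cx)<r)&(abs(X[:,1]-cy)<r)
    q=X[k,:2].astype(np.float32); return k.sum(),cv2.minAreaRect(q),q
E
python3 - <<'E'
from h import *
X,C,hm,im=topmap(["scene","side","wrist"],"pics/top0.png")
np.save("X0.npy",X)
h=np.clip(hm,0,150)*1.7; cv2.imwrite("pics/toph0.png",h.astype(np.uint8))
E
```

```text
(no output)
```

View pics/top0.png

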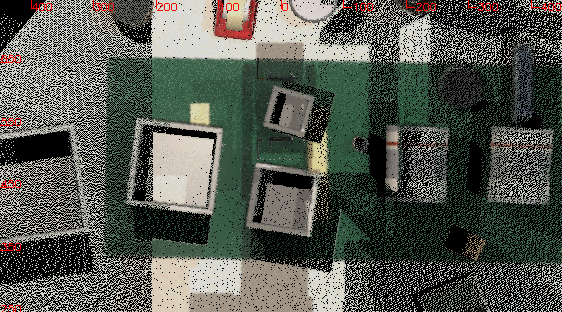

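View pics/toph0.png

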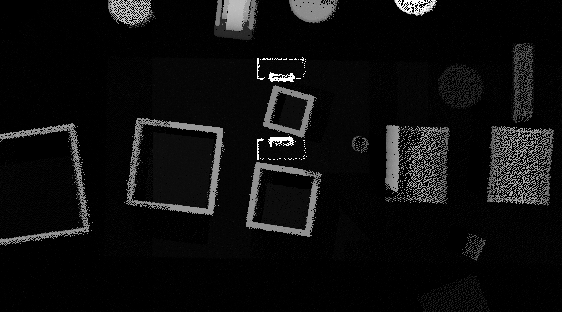

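The top map is clear: the large, medium, small and tiny rims, glue stick, clip box, two tins, stapler and stamp pad all show. Now I'll fit rectangles to them.

```bash
cat >> h.py <<'E'
def meas(X,what):
    for n,(cx,cy,r,zl,zh) in what.items():
        k,b,q=rect(X,zl,zh,cx,cy,r)
        if k<5: print(n,'few',k); continue
        # robust bounds: search angle minimizing robust area
        best=None
        for a in np.radians(np.arange(-45,45,0.5)):
            R=np.array([[np.cos(a),np.sin(a)],[-np.sin(a),np.cos(a)]]); p=q@R.T
            lo=np.percentile(p,1,axis=0);hi=np.percentile(p,99,axis=0); ar=np.prod(hi-lo)
            if best is None or ar<best[0]: best=(ar,np.degrees(a),R.T@((lo+hi)/2),hi-lo)
        print(n,k,'ang',round(best[1],1),'c',np.round(best[2],1),'size',np.round(best[3],1))
E
python3 - <<'E'
from h import *
X=np.load("X0.npy")
meas(X,dict(large=(455-0,410,120,85,100),med=(485,170,85,80,98),small=(430,-5,70,76,94),tiny=(572,-12,48,72,90),
 glue=(520,-126,22,40,80),clip=(355,-308,30,45,65),ta=(485,-215,75,60,110),tb=(485,-380,80,60,110),pad=(610,-285,45,15,35),stapler=(620,-388,75,15,70)))
k=X[:,2]<12
X,C,hm,im=topmap(["side"],"pics/t.png",x0=250,x1=750,y0=-450,y1=650)
meas(X,dict(large=(455,430,130,85,100)))
E
```

```text
large 1140 ang 7.0 c [455.3 385.6] size [177.1 139.4]
med 4592 ang -7.0 c [483.8 170.3] size [139.2 139.2]
small 3973 ang -9.0 c [430.9  -3.1] size [103.3 104.1]
tiny 2293 ang -15.0 c [571.6 -12.7] size [67.1 68.8]
glue 133 ang -11.0 c [ 519.1 -126. ] size [20.7 25.4]
clip 147 ang -25.5 c [ 355.  -307.6] size [33.8 28. ]
ta 4091 ang -1.5 c [ 487.5 -216. ] size [117.5  94.7]
tb 2908 ang -3.5 c [ 485.1 -382.8] size [118.3  94. ]
pad 808 ang -16.0 c [ 611.1 -287.2] size [62.7 65.2]
stapler 1297 ang 2.0 c [ 612.5 -358.8] size [129.9  89.3]
large 384 ang 8.5 c [453.1 405.3] size [176.  182.5]
```

```bash
cat >> h.py <<'E'
def go(x,y,z,jaw=None):
    """delta (cm, tool axes) and twist to bring TCP to x,y,z with the jaw line at angle jaw (deg)"""
    s=state(); R=Ro.from_euler('xyz',s['ee_rot'],degrees=True).as_matrix()
    d=R.T@(np.array([x,y,z])-s['ee_pos'])/10
    zt=R[:,2]; j=np.degrees(np.arctan2(zt[1],zt[0]))
    out=''
    if jaw is not None:
        dj=(jaw-j+90)%180-90
        a=np.radians(j+dj); Rt=np.stack([[np.sin(a),-np.cos(a),0],[0,0,-1],[np.cos(a),np.sin(a),0]],1)
        tw=Ro.from_matrix(R.T@Rt).as_rotvec(degrees=True); out=f'twist {np.round(tw,1).tolist()}'
    print('t',round(s['time_s'],2),'at',np.round(s['ee_pos'],1),'jaw',round(j,1),'w',round(s['gripper_width'],1),'F',np.round(s['force'],1),'-> delta',np.round(d,2).tolist(),out)
E
python3 - <<'E'
from h import *
X=np.load("X0.npy")
for n,(cx,cy,r,zl,zh) in dict(med=(485,170,85,80,98),small=(430,-5,70,76,94),tiny=(572,-12,48,72,90)).items():
    k,b,q=rect(X,zl,zh,cx,cy,r); kk=(X[:,2]>zl)&(X[:,2]<zh)&(abs(X[:,0]-cx)<r)&(abs(X[:,1]-cy)<r); print(n,np.median(X[kk,2]))
a=np.radians(-7)
go(483.8+66*np.cos(a),170.3+66*np.sin(a),150,-7)
E
```

```text
med 88.43195329524715
small 84.2653116412076
tiny 80.54302675759021
t 0.35 at [574.9  -0.  213.8] jaw 0.0 w 91.1 F [ 0.6 -0.5 -0.1] -> delta [-16.23, 6.38, -2.56] twist [0.0, 7.0, 0.0]
```

```bash
python3 -m pendant '[{"delta_pos":[-4,0,-0.6],"twist":[0,2,0],"grip":40},{"delta_pos":[-8,1,-1.2],"twist":[0,4,0],"grip":40},{"delta_pos":[-12,3,-1.8],"twist":[0,6,0],"grip":40},{"delta_pos":[-15,5,-2.4],"twist":[0,7,0],"grip":40},{"delta_pos":[-16.2,6.4,-2.56],"twist":[0,7,0],"grip":40}]' 40
python3 - <<'E'
from h import *
go(549.3,162.3,71,-7)
X,C,hm,im=topmap(["wrist"],"pics/top1.png",y0=0,y1=560,x0=250,x1=750)
meas(X,dict(large=(455,405,130,85,100),med=(485,170,85,80,98)))
E
```

```text
time_s: 0.85
ee_pos: [548.1, 164.5, 148.7]
ee_rot: [-90.1, 0.0, -96.9]
force: [0.2, 0.4, 0.7]
gripper_width: 54.2
t 0.85 at [548.1 164.5 148.7] jaw -6.9 w 54.2 F [0.2 0.4 0.7] -> delta [0.21, 7.77, 0.16] twist [0.1, 0.1, -0.0]
large 3147 ang -6.0 c [440.  318.4] size [131.7  31.3]
med 4526 ang -7.5 c [485.3 182.3] size [138.8 117.2]
```

View pics/top1.png

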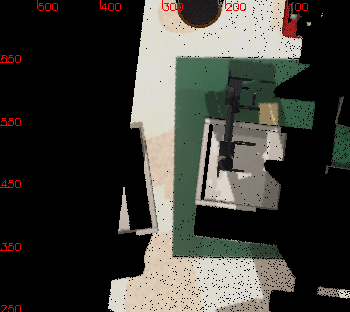

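The fingers straddle the medium tub's far rim, so I'll go down and grip.

```bash
python3 -m pendant '[{"delta_pos":[0.2,2,0.15],"twist":[0,0,0],"grip":40},{"delta_pos":[0.2,4,0.15],"twist":[0,0,0],"grip":40},{"delta_pos":[0.2,6,0.15],"twist":[0,0,0],"grip":40},{"delta_pos":[0.2,7.4,0.15],"twist":[0,0,0],"grip":40},{"delta_pos":[0.2,7.75,0.15],"twist":[0,0,0],"grip":40}]' 40
python3 -m pendant '[{"delta_pos":[0,0,0],"twist":[0,0,0],"grip":20},{"delta_pos":[0,0,0],"twist":[0,0,0],"grip":0},{"delta_pos":[0,0,0],"twist":[0,0,0],"grip":0},{"delta_pos":[0,0,0],"twist":[0,0,0],"grip":0},{"delta_pos":[0,0,0],"twist":[0,0,0],"grip":0}]' 40
python3 -m pendant '[{"delta_pos":[0,-1,0],"twist":[0,0,0],"grip":0},{"delta_pos":[0,-3,0],"twist":[0,0,0],"grip":0},{"delta_pos":[0,-6,0],"twist":[0,0,0],"grip":0},{"delta_pos":[0,-9,0],"twist":[0,0,0],"grip":0},{"delta_pos":[0,-12,0],"twist":[0,0,0],"grip":0}]' 40
python3 - <<'E'
from h import *
go(0,0,0)
X,C,hm,im=topmap(["scene","side"],"pics/t.png",y0=-50,y1=600,x0=200,x1=750)
meas(X,dict(large=(455,405,130,85,100),med=(485,170,95,190,220)))
k,b,q=rect(X,170,240,485,170,95); kk=(abs(X[:,0]-485)<95)&(abs(X[:,1]-170)<95)&(X[:,2]>150)
print(np.histogram(X[kk,2],bins=range(150,260,10)))
p,d=imaging.grab_frame("side"); cv2.imwrite("pics/s2.png",cv2.cvtColor(p,cv2.COLOR_RGB2BGR))
E
```

```text
time_s: 1.4
ee_pos: [549.9, 159.0, 71.2]
ee_rot: [-90.1, -0.1, -97.0]
force: [-0.5, 0.1, -0.1]
gripper_width: 36.5
time_s: 1.9
ee_pos: [549.9, 160.0, 73.3]
ee_rot: [-90.1, 0.0, -97.0]
force: [-2.8, -0.2, 5.8]
gripper_width: 8.2
time_s: 2.4
ee_pos: [550.9, 159.8, 194.3]
ee_rot: [-89.9, 0.0, -97.0]
force: [0.7, -0.6, -2.1]
gripper_width: 7.9
t 2.4 at [550.9 159.8 194.3] jaw -7.0 w 7.9 F [ 0.7 -0.6 -2.1] -> delta [22.57, 19.35, -52.76] 
large 1758 ang 8.5 c [452.5 405.6] size [175.6 176.1]
med 1675 ang -6.0 c [491.5 169.4] size [147.3 141.1]
(array([463, 470, 436, 350, 300, 831, 544,  56,  52,  47]), array([150, 160, 170, 180, 190, 200, 210, 220, 230, 240, 250]))
```

View pics/s2.png

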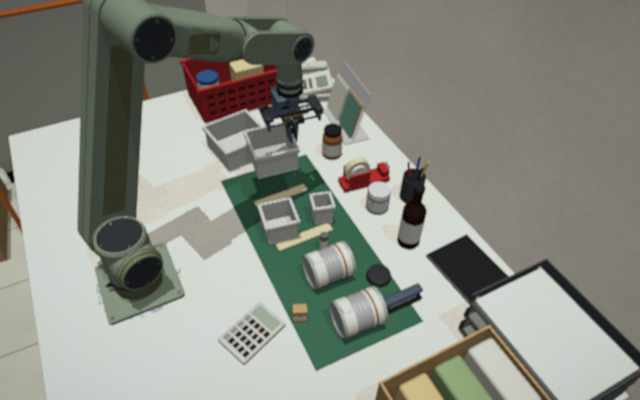

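View pics/t.png

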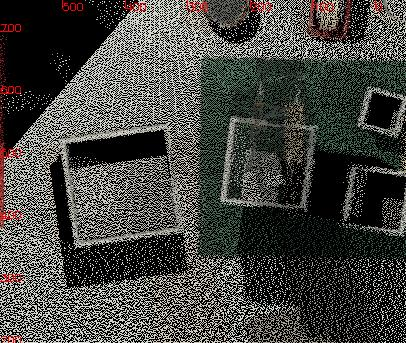

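Tub held level at z≈194. Moving over the large tub with the yaw matched at +8.5°.

Run:
```python
from h import *
go(515.1,412.8,194,8.5)
```

```text
t 2.55 at [552.2 160.2 195. ] jaw -7.0 w 7.9 F [ 0.1  0.1 -2.2] -> delta [-24.63, 0.11, -6.75] twist [-0.3, -15.5, -0.1]
```

```bash
python3 -m pendant '[{"delta_pos":[-3,0,-0.8],"twist":[0,-3,0],"grip":0},{"delta_pos":[-7,0,-2],"twist":[0,-6,0],"grip":0},{"delta_pos":[-11,0,-3],"twist":[0,-9,0],"grip":0},{"delta_pos":[-14.5,0,-4],"twist":[0,-12,0],"grip":0},{"delta_pos":[-18,0,-5],"twist":[0,-15.5,0],"grip":0}]' 40
python3 -m pendant '[{"delta_pos":[-3,0,0],"twist":[0,0,0],"grip":0},{"delta_pos":[-5,0,0],"twist":[0,0,0],"grip":0},{"delta_pos":[-6.5,0,0],"twist":[0,0,0],"grip":0},{"delta_pos":[-6.5,0,0],"twist":[0,0,0],"grip":0},{"delta_pos":[-6.5,0,0],"twist":[0,0,0],"grip":0}]' 40
python3 - <<'E'
from h import *
go(515.1,412.8,95,8.5)
X,C,hm,im=topmap(["scene","side"],"pics/t.png",y0=200,y1=600,x0=200,x1=750)
meas(X,dict(large=(455,405,130,80,100),med=(452,405,110,202,222)))
E
```

```text
time_s: 3.05
ee_pos: [521.9, 345.6, 190.5]
ee_rot: [-90.1, -0.1, -81.3]
force: [0.7, 0.1, -0.7]
gripper_width: 7.8
time_s: 3.55
ee_pos: [513.5, 407.9, 192.0]
ee_rot: [-90.0, -0.1, -81.5]
force: [-0.4, 0.8, -1.5]
gripper_width: 7.6
t 3.55 at [513.5 407.9 192. ] jaw 8.5 w 7.6 F [-0.4  0.8 -1.5] -> delta [-0.48, 9.7, 0.24] twist [0.0, -0.0, 0.1]
large 1421 ang 8.5 c [453.1 404.4] size [175.6 177.1]
med 1200 ang 10.0 c [450.1 398.7] size [143.9 142.1]
```

View pics/t.png

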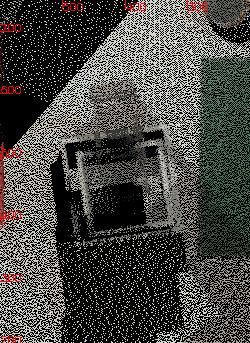

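```bash
python3 -m pendant '[{"delta_pos":[-0.5,2,0],"twist":[0,0,0],"grip":0},{"delta_pos":[-0.55,4,0],"twist":[0,0,0],"grip":0},{"delta_pos":[-0.55,6,0],"twist":[0,0,0],"grip":0},{"delta_pos":[-0.55,8,0],"twist":[0,0,0],"grip":0},{"delta_pos":[-0.55,9.6,0],"twist":[0,0,0],"grip":0}]' 40
python3 -m pendant '[{"delta_pos":[0,0,0],"twist":[0,0,0],"grip":0},{"delta_pos":[0,0,0],"twist":[0,0,0],"grip":10},{"delta_pos":[0,0,0],"twist":[0,0,0],"grip":30},{"delta_pos":[0,0,0],"twist":[0,0,0],"grip":40},{"delta_pos":[0,0,0],"twist":[0,0,0],"grip":40}]' 40
python3 -m pendant '[{"delta_pos":[0,-2,0],"twist":[0,0,0],"grip":40},{"delta_pos":[0,-5,0],"twist":[0,0,0],"grip":40},{"delta_pos":[0,-8,0],"twist":[0,0,0],"grip":40},{"delta_pos":[0,-11,0],"twist":[0,0,0],"grip":40},{"delta_pos":[0,-11,0],"twist":[0,0,0],"grip":40}]' 40
python3 - <<'E'
from h import *
X,C,hm,im=topmap(["scene","side","wrist"],"pics/t.png",y0=-100,y1=600,x0=300,x1=750)
meas(X,dict(large=(455,405,130,80,100),small=(430,-5,70,76,94),tiny=(572,-12,48,72,90)))
go(0,0,0)
E
```

```text
time_s: 4.15
ee_pos: [512.7, 412.7, 95.6]
ee_rot: [-90.0, -0.0, -81.6]
force: [-0.0, 0.5, -1.2]
gripper_width: 7.7
time_s: 4.65
ee_pos: [513.0, 414.6, 97.6]
ee_rot: [-89.9, 0.1, -81.5]
force: [-0.5, 0.8, 0.0]
gripper_width: 30.1
time_s: 5.15
ee_pos: [514.6, 416.0, 212.3]
ee_rot: [-89.5, 0.3, -81.5]
force: [0.3, -0.8, 0.9]
gripper_width: 36.5
large 11434 ang 8.5 c [453.2 406.6] size [174.1 174.9]
small 975 ang -9.0 c [430.1  -3.5] size [103.3 106. ]
tiny 631 ang -14.5 c [571.  -13.3] size [67.3 70. ]
t 5.3 at [512.1 414.  206.1] jaw 8.5 w 36.4 F [-0.7  0.7 -1. ] -> delta [33.36, 20.66, -56.76]
```

View pics/t.png

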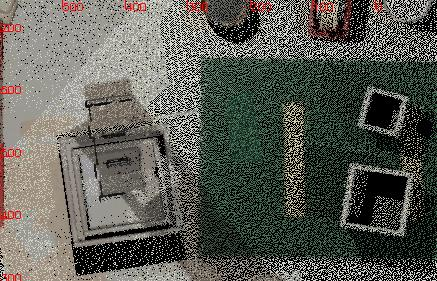

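Run:
```python
from h import *
go(477.9,-10.8,150,-9)
X,C,hm,im=topmap(["wrist","scene","side"],"pics/t2.png",y0=290,y1=520,x0=340,x1=570,s=0.6)
meas(X,dict(floor=(453,405,75,2,14)))
cv2.imwrite("pics/hm.png",np.clip(hm*2,0,255).astype(np.uint8))
```

```text
t 5.3 at [512.1 414.  206.1] jaw 8.5 w 36.4 F [-0.7  0.7 -1. ] -> delta [41.51, 5.63, -9.67] twist [0.0, 17.5, 0.0]
floor 11162 ang 0.0 c [455.1 407.4] size [141.3 141.7]
```

View pics/t2.png

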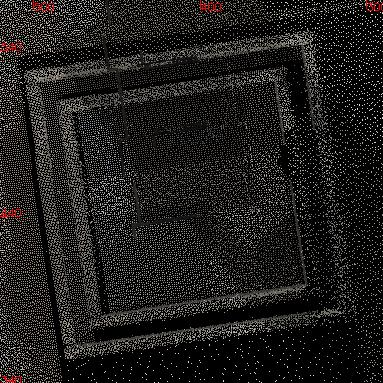

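View pics/hm.png

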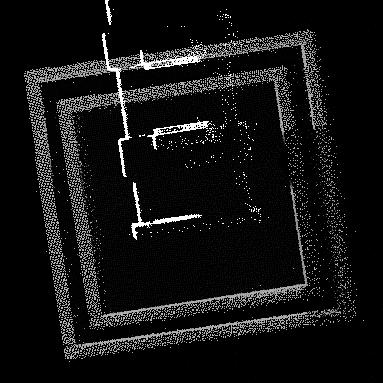

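The medium tub is seated, with its opening centred at about (451,406). On to the small tub.

```bash
python3 -m pendant '[{"delta_pos":[4,0,-1],"twist":[0,2,0],"grip":40},{"delta_pos":[8,0,-2],"twist":[0,5,0],"grip":40},{"delta_pos":[13,0,-3],"twist":[0,9,0],"grip":40},{"delta_pos":[18,0,-4.5],"twist":[0,13,0],"grip":40},{"delta_pos":[23,0,-5.5],"twist":[0,17.5,0],"grip":40}]' 40
python3 -m pendant '[{"delta_pos":[5,1,0.5],"twist":[0,0,0],"grip":40},{"delta_pos":[10,2,1],"twist":[0,0,0],"grip":40},{"delta_pos":[14,3.5,1.5],"twist":[0,0,0],"grip":40},{"delta_pos":[17,4.5,1.5],"twist":[0,0,0],"grip":40},{"delta_pos":[18.5,5,1.5],"twist":[0,0,0],"grip":40}]' 40
python3 - <<'E'
from h import *
go(477.9,-10.8,68,-9)
X,C,hm,im=topmap(["scene","side"],"pics/t.png",y0=-100,y1=600,x0=300,x1=750)
meas(X,dict(small=(430,-5,70,76,94),tiny=(572,-12,48,72,90)))
E
```

```text
time_s: 5.95
ee_pos: [491.1, 181.0, 205.5]
ee_rot: [-90.1, -0.1, -99.1]
force: [1.2, 0.1, 0.1]
gripper_width: 36.3
time_s: 6.45
ee_pos: [476.5, -4.6, 154.7]
ee_rot: [-90.2, -0.1, -99.1]
force: [0.8, 0.7, 0.2]
gripper_width: 36.3
t 6.45 at [476.5  -4.6 154.7] jaw -9.1 w 36.3 F [0.8 0.7 0.2] -> delta [0.58, 8.67, 0.27] twist [0.2, -0.1, 0.1]
small 888 ang -9.0 c [430.2  -3.9] size [102.9 106. ]
tiny 619 ang -15.5 c [571.2 -13.3] size [67.5 69.4]
```

```bash
python3 -m pendant '[{"delta_pos":[0.4,2,0.2],"twist":[0,0,0],"grip":40},{"delta_pos":[0.4,4,0.2],"twist":[0,0,0],"grip":40},{"delta_pos":[0.4,6,0.2],"twist":[0,0,0],"grip":40},{"delta_pos":[0.4,8,0.2],"twist":[0,0,0],"grip":40},{"delta_pos":[0.4,8.7,0.2],"twist":[0,0,0],"grip":40}]' 40
python3 -m pendant '[{"delta_pos":[0,0,0],"twist":[0,0,0],"grip":20},{"delta_pos":[0,0,0],"twist":[0,0,0],"grip":0},{"delta_pos":[0,0,0],"twist":[0,0,0],"grip":0},{"delta_pos":[0,0,0],"twist":[0,0,0],"grip":0},{"delta_pos":[0,0,0],"twist":[0,0,0],"grip":0}]' 40
python3 -m pendant '[{"delta_pos":[0,-1,0],"twist":[0,0,0],"grip":0},{"delta_pos":[0,-3,0],"twist":[0,0,0],"grip":0},{"delta_pos":[0,-6,0],"twist":[0,0,0],"grip":0},{"delta_pos":[0,-9,0],"twist":[0,0,0],"grip":0},{"delta_pos":[0,-12,0],"twist":[0,0,0],"grip":0}]' 40
python3 - <<'E'
from h import *
a=np.radians(8.5); u=np.array([np.cos(a),np.sin(a)])
t=np.array([450.6,406])+48*u-2*u
go(t[0],t[1],191,8.5)
E
```

```text
time_s: 7.05
ee_pos: [478.5, -5.4, 67.8]
ee_rot: [-90.2, -0.0, -98.9]
force: [-1.0, -0.6, -0.5]
gripper_width: 36.8
time_s: 7.55
ee_pos: [479.5, -6.3, 70.3]
ee_rot: [-90.0, 0.0, -99.0]
force: [-2.1, 1.1, 5.8]
gripper_width: 7.7
time_s: 8.05
ee_pos: [479.7, -6.6, 191.3]
ee_rot: [-89.9, -0.0, -99.0]
force: [0.8, 0.4, -0.6]
gripper_width: 7.9
t 8.05 at [479.7  -6.6 191.3] jaw -9.0 w 7.9 F [ 0.8  0.4 -0.6] -> delta [-41.68, 0.02, -4.95] twist [-0.1, -17.5, 0.0]
```

```bash
python3 -m pendant '[{"delta_pos":[-3,0,-0.4],"twist":[0,-3,0],"grip":0},{"delta_pos":[-7,0,-0.8],"twist":[0,-6,0],"grip":0},{"delta_pos":[-11.5,0,-1.4],"twist":[0,-10,0],"grip":0},{"delta_pos":[-16,0,-1.9],"twist":[0,-14,0],"grip":0},{"delta_pos":[-20.5,0,-2.4],"twist":[0,-17.5,0],"grip":0}]' 40
python3 - <<'E'
from h import *
a=np.radians(8.5); u=np.array([np.cos(a),np.sin(a)])
t=np.array([450.6,406])+48*u-2*u
go(t[0],t[1]+4.4,191,8.5)
E
```

```text
time_s: 8.55
ee_pos: [488.1, 201.4, 190.3]
ee_rot: [-89.9, 0.0, -81.4]
force: [0.1, 0.9, -1.2]
gripper_width: 7.4
t 8.55 at [488.1 201.4 190.3] jaw 8.6 w 7.4 F [ 0.1  0.9 -1.2] -> delta [-21.22, -0.06, 4.03] twist [-0.1, 0.1, -0.0]
```

```bash
python3 -m pendant '[{"delta_pos":[-5,0,1],"twist":[0,0,0],"grip":0},{"delta_pos":[-10,0,2],"twist":[0,0,0],"grip":0},{"delta_pos":[-14,0,2.7],"twist":[0,0,0],"grip":0},{"delta_pos":[-18,0,3.4],"twist":[0,0,0],"grip":0},{"delta_pos":[-21.2,0,4],"twist":[0,0,0],"grip":0}]' 40
python3 -m pendant '[{"delta_pos":[0,0,0],"twist":[0,0,0],"grip":0},{"delta_pos":[0,0,0],"twist":[0,0,0],"grip":0},{"delta_pos":[0,0,0],"twist":[0,0,0],"grip":0},{"delta_pos":[0,0,0],"twist":[0,0,0],"grip":0},{"delta_pos":[0,0,0],"twist":[0,0,0],"grip":0}]' 40
python3 - <<'E'
from h import *
a=np.radians(8.5); u=np.array([np.cos(a),np.sin(a)])
t=np.array([450.6,406])+48*u-2*u
go(t[0],t[1]+4.4,97,8.5)
X,C,hm,im=topmap(["scene","side"],"pics/t.png",y0=200,y1=600,x0=200,x1=750)
meas(X,dict(small=(452,405,70,195,220)))
k,b,q=rect(X,80,98,450,406,130)
E
```

```text
time_s: 9.05
ee_pos: [496.1, 417.9, 189.9]
ee_rot: [-89.9, 0.0, -81.4]
force: [-0.8, -0.6, -0.1]
gripper_width: 7.7
time_s: 9.55
ee_pos: [496.5, 414.3, 189.9]
ee_rot: [-90.0, 0.0, -81.6]
force: [0.0, 0.0, -0.3]
gripper_width: 7.6
t 9.55 at [496.5 414.3 189.9] jaw 8.4 w 7.6 F [ 0.   0.  -0.3] -> delta [-0.29, 9.29, 0.0] twist [-0.0, -0.1, -0.0]
small 797 ang 8.5 c [453.8 400.8] size [110.8 106. ]
```

View pics/t.png

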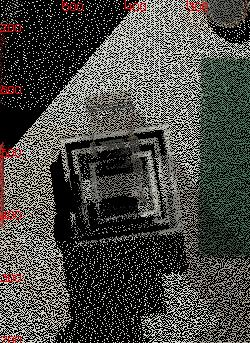

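```bash
python3 -m pendant '[{"delta_pos":[-0.4,2,0],"twist":[0,0,0],"grip":0},{"delta_pos":[-0.4,4,0],"twist":[0,0,0],"grip":0},{"delta_pos":[-0.4,6,0],"twist":[0,0,0],"grip":0},{"delta_pos":[-0.4,8,0],"twist":[0,0,0],"grip":0},{"delta_pos":[-0.4,9.3,0],"twist":[0,0,0],"grip":0}]' 40
python3 -m pendant '[{"delta_pos":[0,0,0],"twist":[0,0,0],"grip":0},{"delta_pos":[0,0,0],"twist":[0,0,0],"grip":10},{"delta_pos":[0,0,0],"twist":[0,0,0],"grip":30},{"delta_pos":[0,0,0],"twist":[0,0,0],"grip":40},{"delta_pos":[0,0,0],"twist":[0,0,0],"grip":40}]' 40
python3 -m pendant '[{"delta_pos":[0,-2,0],"twist":[0,0,0],"grip":40},{"delta_pos":[0,-5,0],"twist":[0,0,0],"grip":40},{"delta_pos":[0,-8,0],"twist":[0,0,0],"grip":40},{"delta_pos":[0,-11,0],"twist":[0,0,0],"grip":40},{"delta_pos":[0,-11,0],"twist":[0,0,0],"grip":40}]' 40
python3 - <<'E'
from h import *
X,C,hm,im=topmap(["scene","side","wrist"],"pics/t.png",y0=-100,y1=200,x0=300,x1=750)
meas(X,dict(tiny=(572,-12,48,72,90)))
X,C,hm,im=topmap(["wrist","scene","side"],"pics/t2.png",y0=290,y1=520,x0=340,x1=570,s=0.6)
meas(X,dict(small=(453,405,55,80,100)))
cv2.imwrite("pics/hm.png",np.clip(hm*2,0,255).astype(np.uint8))
E
```

```text
time_s: 10.15
ee_pos: [495.2, 418.6, 95.0]
ee_rot: [-90.1, -0.1, -81.5]
force: [-0.8, 0.3, -1.6]
gripper_width: 7.8
time_s: 10.65
ee_pos: [496.0, 419.6, 97.4]
ee_rot: [-89.9, 0.0, -81.5]
force: [0.4, -0.2, -0.6]
gripper_width: 30.1
time_s: 11.15
ee_pos: [497.6, 421.0, 212.1]
ee_rot: [-89.5, 0.3, -81.5]
force: [0.8, 0.4, -0.3]
gripper_width: 36.2
tiny 631 ang -16.0 c [570.9 -13.6] size [67.  70.1]
small 3499 ang 1.5 c [454.  404.5] size [107.  109.4]
```

View pics/hm.png

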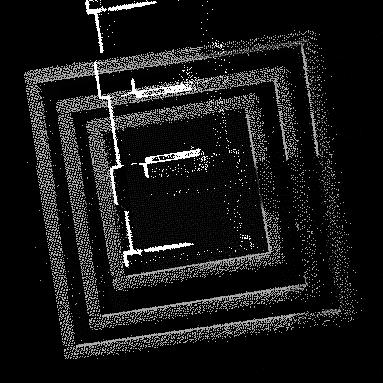

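The small tub is nested and its opening centred at about (455,408). Next is the tiny tub.

```bash
python3 -m pendant '[{"delta_pos":[4,0,0],"twist":[0,2,0],"grip":35},{"delta_pos":[8,0,0],"twist":[0,5,0],"grip":35},{"delta_pos":[13,0,0],"twist":[0,9,0],"grip":35},{"delta_pos":[18,0,0],"twist":[0,13,0],"grip":35},{"delta_pos":[23,0,0],"twist":[0,17.5,0],"grip":35}]' 40
python3 - <<'E'
from h import *
go(599.9,-21.3,140,-15.5)
E
```

```text
time_s: 11.95
ee_pos: [529.1, 189.9, 205.5]
ee_rot: [-90.1, -0.1, -99.1]
force: [0.2, -0.3, -0.2]
gripper_width: 31.9
t 11.95 at [529.1 189.9 205.5] jaw -9.1 w 31.9 F [ 0.2 -0.3 -0.2] -> delta [19.73, 6.55, 10.35] twist [0.1, 6.4, 0.1]
```

```bash
python3 -m pendant '[{"delta_pos":[4,1,2],"twist":[0,1,0],"grip":35},{"delta_pos":[8,2.5,4],"twist":[0,3,0],"grip":35},{"delta_pos":[12,4,6.3],"twist":[0,5,0],"grip":35},{"delta_pos":[16,5.5,8.4],"twist":[0,6.4,0],"grip":35},{"delta_pos":[19.7,6,10.3],"twist":[0,6.4,0],"grip":35}]' 40
python3 -m pendant '[{"delta_pos":[0,0,0],"twist":[0,0,0],"grip":35},{"delta_pos":[0,0,0],"twist":[0,0,0],"grip":35},{"delta_pos":[0,0,0],"twist":[0,0,0],"grip":35},{"delta_pos":[0,0,0],"twist":[0,0,0],"grip":35},{"delta_pos":[0,0,0],"twist":[0,0,0],"grip":35}]' 40
python3 - <<'E'
from h import *
X,C,hm,im=topmap(["scene","side"],"pics/t.png",y0=-100,y1=200,x0=300,x1=750)
meas(X,dict(tiny=(572,-12,48,72,90)))
go(599.9,-21.3,64,-15.5)
E
```

```text
time_s: 12.45
ee_pos: [599.5, -20.9, 143.8]
ee_rot: [-90.3, -0.1, -105.5]
force: [1.0, -0.4, -0.2]
gripper_width: 31.6
time_s: 12.95
ee_pos: [600.4, -17.6, 146.8]
ee_rot: [-90.0, 0.0, -105.3]
force: [0.1, 0.8, -0.3]
gripper_width: 31.8
tiny 601 ang -15.5 c [571.1 -13.7] size [67.  70.3]
t 13.05 at [600.4 -17.9 146.8] jaw -15.3 w 32.1 F [ 0.   0.  -0.6] -> delta [0.34, 8.28, 0.03] twist [-0.0, 0.2, -0.0]
```

```bash
python3 -m pendant '[{"delta_pos":[0.4,2,0],"twist":[0,0,0],"grip":35},{"delta_pos":[0.4,4,0],"twist":[0,0,0],"grip":35},{"delta_pos":[0.4,6,0],"twist":[0,0,0],"grip":35},{"delta_pos":[0.4,8,0],"twist":[0,0,0],"grip":35},{"delta_pos":[0.4,8.4,0],"twist":[0,0,0],"grip":35}]' 40
python3 -m pendant '[{"delta_pos":[0,0,0],"twist":[0,0,0],"grip":20},{"delta_pos":[0,0,0],"twist":[0,0,0],"grip":0},{"delta_pos":[0,0,0],"twist":[0,0,0],"grip":0},{"delta_pos":[0,0,0],"twist":[0,0,0],"grip":0},{"delta_pos":[0,0,0],"twist":[0,0,0],"grip":0}]' 40
python3 -m pendant '[{"delta_pos":[0,-1,0],"twist":[0,0,0],"grip":0},{"delta_pos":[0,-3,0],"twist":[0,0,0],"grip":0},{"delta_pos":[0,-6,0],"twist":[0,0,0],"grip":0},{"delta_pos":[0,-9,0],"twist":[0,0,0],"grip":0},{"delta_pos":[0,-12,0],"twist":[0,0,0],"grip":0}]' 40
python3 - <<'E'
from h import *
a=np.radians(8.5); u=np.array([np.cos(a),np.sin(a)])
t=np.array([454.8,407.8])+30*u
go(t[0],t[1],191,8.5)
E
```

```text
time_s: 13.55
ee_pos: [597.8, -22.2, 60.4]
ee_rot: [-90.2, -0.1, -105.4]
force: [-0.5, 0.9, 0.6]
gripper_width: 31.8
time_s: 14.05
ee_pos: [600.1, -22.6, 63.7]
ee_rot: [-89.9, 0.0, -105.4]
force: [-0.7, 0.8, 5.2]
gripper_width: 7.8
time_s: 14.55
ee_pos: [599.3, -22.8, 184.1]
ee_rot: [-90.0, -0.0, -105.4]
force: [-0.5, 0.3, -0.3]
gripper_width: 7.7
t 14.55 at [599.3 -22.8 184.1] jaw -15.4 w 7.7 F [-0.5  0.3 -0.3] -> delta [-38.89, -0.7, -22.62] twist [-0.0, -23.9, 0.0]
```

```bash
python3 -m pendant '[{"delta_pos":[-3,0,-1.7],"twist":[0,-4,0],"grip":0},{"delta_pos":[-7,-0.2,-4],"twist":[0,-9,0],"grip":0},{"delta_pos":[-11,-0.4,-6.4],"twist":[0,-14,0],"grip":0},{"delta_pos":[-15,-0.6,-8.7],"twist":[0,-19,0],"grip":0},{"delta_pos":[-19,-0.7,-11],"twist":[0,-23.9,0],"grip":0}]' 40
python3 - <<'E'
from h import *
a=np.radians(8.5); u=np.array([np.cos(a),np.sin(a)])
t=np.array([454.8,407.8])+30*u
go(t[0],t[1],191,8.5)
E
```

```text
time_s: 15.05
ee_pos: [543.3, 191.2, 190.3]
ee_rot: [-89.9, -0.0, -81.3]
force: [0.6, -0.3, -0.1]
gripper_width: 7.5
t 15.05 at [543.3 191.2 190.3] jaw 8.7 w 7.5 F [ 0.6 -0.3 -0.1] -> delta [-22.74, -0.08, -2.48] twist [-0.1, 0.2, 0.0]
```

```bash
python3 -m pendant '[{"delta_pos":[-5,0,-0.5],"twist":[0,0,0],"grip":0},{"delta_pos":[-10,0,-1],"twist":[0,0,0],"grip":0},{"delta_pos":[-15,0,-1.6],"twist":[0,0,0],"grip":0},{"delta_pos":[-19,0,-2.1],"twist":[0,0,0],"grip":0},{"delta_pos":[-22.7,0,-2.5],"twist":[0,0,0],"grip":0}]' 40
python3 -m pendant '[{"delta_pos":[0,0,0],"twist":[0,0,0],"grip":0},{"delta_pos":[0,0,0],"twist":[0,0,0],"grip":0},{"delta_pos":[0,0,0],"twist":[0,0,0],"grip":0},{"delta_pos":[0,0,0],"twist":[0,0,0],"grip":0},{"delta_pos":[0,0,0],"twist":[0,0,0],"grip":0}]' 40
python3 - <<'E'
from h import *
a=np.radians(8.5); u=np.array([np.cos(a),np.sin(a)])
t=np.array([454.8,407.8])+30*u
go(t[0],t[1],97,8.5)
X,C,hm,im=topmap(["scene","side"],"pics/t.png",y0=200,y1=600,x0=200,x1=750)
meas(X,dict(tiny=(455,405,50,195,220)))
E
```

```text
time_s: 15.55
ee_pos: [484.6, 412.5, 189.9]
ee_rot: [-90.0, 0.0, -81.4]
force: [0.6, -0.1, -0.4]
gripper_width: 7.7
time_s: 16.05
ee_pos: [486.1, 409.3, 189.7]
ee_rot: [-90.0, -0.0, -81.6]
force: [1.0, -0.0, -1.2]
gripper_width: 7.7
t 16.05 at [486.1 409.3 189.7] jaw 8.4 w 7.7 F [ 1.  -0.  -1.2] -> delta [-0.31, 9.27, -0.12] twist [-0.0, -0.1, 0.0]
tiny 322 ang 7.0 c [462.1 405.1] size [77. 71.]
```

View pics/t.png

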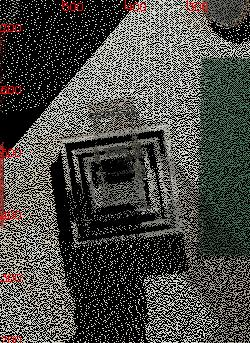

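```bash
python3 -m pendant '[{"delta_pos":[-0.3,2,-0.1],"twist":[0,0,0],"grip":0},{"delta_pos":[-0.3,4,-0.1],"twist":[0,0,0],"grip":0},{"delta_pos":[-0.3,6,-0.1],"twist":[0,0,0],"grip":0},{"delta_pos":[-0.3,8,-0.1],"twist":[0,0,0],"grip":0},{"delta_pos":[-0.3,9.3,-0.1],"twist":[0,0,0],"grip":0}]' 40
python3 -m pendant '[{"delta_pos":[0,0,0],"twist":[0,0,0],"grip":0},{"delta_pos":[0,0,0],"twist":[0,0,0],"grip":10},{"delta_pos":[0,0,0],"twist":[0,0,0],"grip":25},{"delta_pos":[0,0,0],"twist":[0,0,0],"grip":35},{"delta_pos":[0,0,0],"twist":[0,0,0],"grip":35}]' 40
python3 -m pendant '[{"delta_pos":[0,-2,0],"twist":[0,0,0],"grip":35},{"delta_pos":[0,-5,0],"twist":[0,0,0],"grip":35},{"delta_pos":[0,-8,0],"twist":[0,0,0],"grip":35},{"delta_pos":[0,-11,0],"twist":[0,0,0],"grip":35},{"delta_pos":[0,-11,0],"twist":[0,0,0],"grip":35}]' 40
python3 - <<'E'
from h import *
X,C,hm,im=topmap(["wrist","scene","side"],"pics/t2.png",y0=290,y1=520,x0=340,x1=570,s=0.6)
cv2.imwrite("pics/hm.png",np.clip(hm*2,0,255).astype(np.uint8))
E
```

```text
time_s: 16.65
ee_pos: [483.8, 412.5, 95.0]
ee_rot: [-90.1, -0.1, -81.5]
force: [-0.5, 0.3, -0.5]
gripper_width: 7.9
time_s: 17.15
ee_pos: [484.5, 413.6, 97.4]
ee_rot: [-89.9, 0.0, -81.5]
force: [0.1, -0.0, 0.3]
gripper_width: 30.0
time_s: 17.65
ee_pos: [486.1, 415.0, 212.0]
ee_rot: [-89.5, 0.3, -81.5]
force: [0.4, -0.7, 0.3]
gripper_width: 32.1
```

View pics/hm.png

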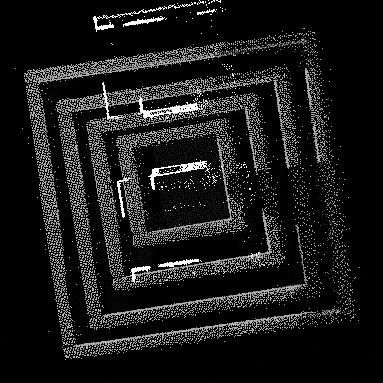

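All four tubs are nested squarely. Next the clip box, jaws across its 26 mm side.

```bash
python3 -m pendant '[{"delta_pos":[4,0,0],"twist":[0,0,0],"grip":45},{"delta_pos":[9,0,0],"twist":[0,-4,0],"grip":45},{"delta_pos":[14,0,0],"twist":[0,-12,0],"grip":45},{"delta_pos":[19,0,0],"twist":[0,-20,0],"grip":45},{"delta_pos":[24,0,0],"twist":[0,-28,0],"grip":45}]' 40
python3 - <<'E'
from h import *
go(355,-307.6,150,64.5)
E
```

```text
time_s: 18.3
ee_pos: [518.3, 177.0, 204.9]
ee_rot: [-90.2, 0.0, -53.5]
force: [0.6, -0.5, 0.6]
gripper_width: 41.1
t 18.3 at [518.3 177.  204.9] jaw 36.5 w 41.1 F [ 0.6 -0.5  0.6] -> delta [29.27, 5.59, -41.92] twist [0.2, -28.0, -0.1]
```

```bash
python3 -m pendant '[{"delta_pos":[2.8,0,-4],"twist":[0,-5,0],"grip":45},{"delta_pos":[5.6,0,-8],"twist":[0,-11,0],"grip":45},{"delta_pos":[8.4,0,-12],"twist":[0,-17,0],"grip":45},{"delta_pos":[11.2,0,-16],"twist":[0,-23,0],"grip":45},{"delta_pos":[14,0,-20],"twist":[0,-28,0],"grip":45}]' 40
python3 - <<'E'
from h import *
go(355,-307.6,150,64.5)
E
```

```text
time_s: 18.8
ee_pos: [438.4, -53.3, 205.2]
ee_rot: [-90.1, 0.1, -25.6]
force: [0.7, 0.1, 0.1]
gripper_width: 40.9
t 18.8 at [438.4 -53.3 205.2] jaw 64.4 w 40.9 F [0.7 0.1 0.1] -> delta [3.5, 5.53, -26.53] twist [0.1, -0.1, -0.1]
```

```bash
python3 -m pendant '[{"delta_pos":[0.7,0,-5],"twist":[0,0,0],"grip":45},{"delta_pos":[1.4,0,-10],"twist":[0,0,0],"grip":45},{"delta_pos":[2.1,0,-15],"twist":[0,0,0],"grip":45},{"delta_pos":[2.8,1,-20],"twist":[0,0,0],"grip":45},{"delta_pos":[3.3,2,-24.5],"twist":[0,0,0],"grip":45}]' 40
python3 - <<'E'
from h import *
X,C,hm,im=topmap(["side","wrist"],"pics/t.png",y0=-420,y1=-200,x0=280,x1=450,s=.5)
meas(X,dict(clip=(355,-308,30,48,65)))
go(355,-307.6,100,64.5)
E
```

```text
time_s: 19.3
ee_pos: [361.6, -288.2, 185.4]
ee_rot: [-90.0, 0.0, -25.9]
force: [0.7, 0.9, 0.1]
gripper_width: 41.4
clip 934 ang -24.0 c [ 353.9 -306.1] size [35.8 25.9]
t 19.4 at [ 359.9 -290.2  183.9] jaw 63.7 w 41.4 F [-0.2  1.1 -0.4] -> delta [0.37, 8.39, -1.77] twist [0.0, -0.8, -0.3]
```

View pics/t.png

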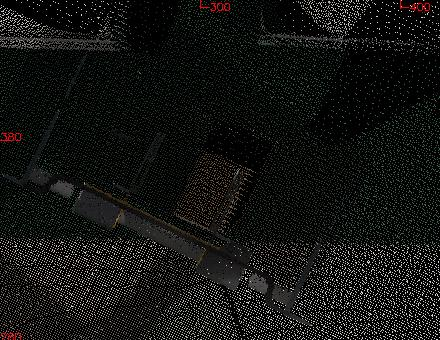

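Run:
```python
from h import *
go(354,-306.3,37,66)
```

```text
t 19.4 at [ 359.9 -290.2  183.9] jaw 63.7 w 41.4 F [-0.2  1.1 -0.4] -> delta [0.26, 14.69, -1.69] twist [0.0, -2.3, -0.3]
```

```bash
python3 -m pendant '[{"delta_pos":[0.2,2,-1.6],"twist":[0,-2.3,0],"grip":45},{"delta_pos":[0.2,4,-1.7],"twist":[0,-2.3,0],"grip":45},{"delta_pos":[0.2,6,-1.7],"twist":[0,-2.3,0],"grip":45},{"delta_pos":[0.2,8,-1.7],"twist":[0,-2.3,0],"grip":45},{"delta_pos":[0.2,9,-1.7],"twist":[0,-2.3,0],"grip":45}]' 25
python3 - <<'E'
from h import *
go(354,-306.3,37,66)
E
```

```text
time_s: 19.9
ee_pos: [356.2, -300.9, 94.1]
ee_rot: [-89.9, 0.3, -23.6]
force: [0.6, 0.1, 0.6]
gripper_width: 41.1
t 19.9 at [ 356.2 -300.9   94.1] jaw 66.4 w 41.1 F [0.6 0.1 0.6] -> delta [0.04, 5.71, -0.59] twist [-0.1, 0.4, -0.3]
```

```bash
python3 -m pendant '[{"delta_pos":[0,1.5,-0.2],"twist":[0,0,0],"grip":45},{"delta_pos":[0,3,-0.2],"twist":[0,0,0],"grip":45},{"delta_pos":[0,4.5,-0.2],"twist":[0,0,0],"grip":45},{"delta_pos":[0,5.7,-0.2],"twist":[0,0,0],"grip":45},{"delta_pos":[0,5.7,-0.2],"twist":[0,0,0],"grip":45}]' 25
python3 -m pendant '[{"delta_pos":[0,0,0],"twist":[0,0,0],"grip":20},{"delta_pos":[0,0,0],"twist":[0,0,0],"grip":20},{"delta_pos":[0,0,0],"twist":[0,0,0],"grip":20},{"delta_pos":[0,0,0],"twist":[0,0,0],"grip":20},{"delta_pos":[0,0,0],"twist":[0,0,0],"grip":10}]' 25
python3 -m pendant '[{"delta_pos":[0,-2,0],"twist":[0,0,0],"grip":10},{"delta_pos":[0,-5,0],"twist":[0,0,0],"grip":10},{"delta_pos":[0,-9,0],"twist":[0,0,0],"grip":10},{"delta_pos":[0,-13,0],"twist":[0,0,0],"grip":10},{"delta_pos":[0,-17,0],"twist":[0,0,0],"grip":10}]' 25
python3 - <<'E'
from h import *
go(458,412,200,98.5)
E
```

```text
time_s: 20.4
ee_pos: [355.7, -303.2, 38.0]
ee_rot: [-89.9, 0.2, -23.6]
force: [-1.6, 0.4, 0.2]
gripper_width: 41.3
time_s: 20.9
ee_pos: [356.9, -304.9, 40.0]
ee_rot: [-90.0, -0.1, -23.6]
force: [-0.4, 0.1, 2.8]
gripper_width: 26.0
time_s: 21.4
ee_pos: [356.1, -304.3, 211.0]
ee_rot: [-90.0, 0.0, -23.6]
force: [0.4, 0.2, -1.2]
gripper_width: 26.6
t 21.4 at [ 356.1 -304.3  211. ] jaw 66.4 w 26.6 F [ 0.4  0.2 -1.2] -> delta [-19.32, 1.11, 69.72] twist [-0.0, -32.1, -0.0]
```

```bash
python3 -m pendant '[{"delta_pos":[-1.2,0,4],"twist":[0,-5,0],"grip":10},{"delta_pos":[-2.5,0,9],"twist":[0,-12,0],"grip":10},{"delta_pos":[-3.8,0,13.8],"twist":[0,-19,0],"grip":10},{"delta_pos":[-5.1,0,18.5],"twist":[0,-26,0],"grip":10},{"delta_pos":[-6.4,0,23],"twist":[0,-32,0],"grip":10}]' 25
python3 - <<'E'
from h import *
go(458,412,200,98.5)
E
```

```text
time_s: 21.9
ee_pos: [389.5, -66.4, 209.6]
ee_rot: [-90.0, -0.0, 8.7]
force: [1.8, 0.2, -0.4]
gripper_width: 26.4
t 21.9 at [389.5 -66.4 209.6] jaw 98.7 w 26.4 F [ 1.8  0.2 -0.4] -> delta [13.97, 0.96, 46.26] twist [0.0, 0.2, 0.0]
```

```bash
python3 -m pendant '[{"delta_pos":[1.4,0,4.6],"twist":[0,0,0],"grip":10},{"delta_pos":[2.8,0,9.3],"twist":[0,0,0],"grip":10},{"delta_pos":[4.2,0,14],"twist":[0,0,0],"grip":10},{"delta_pos":[5.6,0,18.6],"twist":[0,0,0],"grip":10},{"delta_pos":[7,0,23.2],"twist":[0,0,0],"grip":10}]' 25
python3 - <<'E'
from h import *
go(458,412,200,98.5)
E
```

```text
time_s: 22.4
ee_pos: [424.8, 173.4, 209.5]
ee_rot: [-90.0, -0.0, 8.4]
force: [0.9, -1.0, -0.3]
gripper_width: 25.9
t 22.4 at [424.8 173.4 209.5] jaw 98.4 w 25.9 F [ 0.9 -1.  -0.3] -> delta [6.79, 0.95, 23.11] twist [0.0, -0.1, 0.0]
```

```bash
python3 -m pendant '[{"delta_pos":[1.4,0,4.6],"twist":[0,0,0],"grip":10},{"delta_pos":[2.8,0,9.3],"twist":[0,0,0],"grip":10},{"delta_pos":[4.2,0,14],"twist":[0,0,0],"grip":10},{"delta_pos":[5.6,0.5,18.6],"twist":[0,0,0],"grip":10},{"delta_pos":[6.8,1,22.2],"twist":[0,0,0],"grip":10}]' 25
python3 -m pendant '[{"delta_pos":[0,2,0],"twist":[0,0,0],"grip":10},{"delta_pos":[0,4,0],"twist":[0,0,0],"grip":10},{"delta_pos":[0,6,0],"twist":[0,0,0],"grip":10},{"delta_pos":[0,6,0],"twist":[0,0,0],"grip":10},{"delta_pos":[0,6,0],"twist":[0,0,0],"grip":10}]' 25
python3 - <<'E'
from h import *
go(460,403,103,98.5)
X,C,hm,im=topmap(["wrist","side","scene"],"pics/t2.png",y0=290,y1=520,x0=340,x1=570,s=0.6)
cv2.imwrite("pics/hm.png",np.clip(hm*1.2,0,255).astype(np.uint8))
E
```

```text
time_s: 22.9
ee_pos: [459.7, 403.8, 199.1]
ee_rot: [-90.0, -0.0, 8.5]
force: [0.2, -0.1, -0.6]
gripper_width: 25.9
time_s: 23.4
ee_pos: [459.9, 401.0, 139.6]
ee_rot: [-90.0, 0.0, 8.4]
force: [0.0, 0.8, -1.1]
gripper_width: 25.9
t 23.4 at [459.9 401.  139.6] jaw 98.4 w 25.9 F [ 0.   0.8 -1.1] -> delta [0.04, 3.66, 0.2] twist [0.0, -0.1, -0.0]
```

View pics/hm.png

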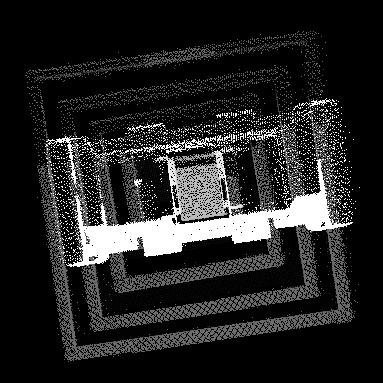

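```bash
python3 -m pendant '[{"delta_pos":[0.2,1.5,0.4],"twist":[0,0,0],"grip":10},{"delta_pos":[0.2,3,0.4],"twist":[0,0,0],"grip":10},{"delta_pos":[0.2,3.9,0.4],"twist":[0,0,0],"grip":10},{"delta_pos":[0.2,3.9,0.4],"twist":[0,0,0],"grip":10},{"delta_pos":[0.2,3.9,0.4],"twist":[0,0,0],"grip":10}]' 25
python3 -m pendant '[{"delta_pos":[0,0,0],"twist":[0,0,0],"grip":30},{"delta_pos":[0,0,0],"twist":[0,0,0],"grip":40},{"delta_pos":[0,0,0],"twist":[0,0,0],"grip":40},{"delta_pos":[0,-3,0],"twist":[0,0,0],"grip":40},{"delta_pos":[0,-7,0],"twist":[0,0,0],"grip":40}]' 25
python3 - <<'E'
from h import *
go(519.1,-126,150,90)
X,C,hm,im=topmap(["wrist","side","scene"],"pics/t2.png",y0=290,y1=520,x0=340,x1=570,s=0.6)
cv2.imwrite("pics/hm.png",np.clip(hm*1.5,0,255).astype(np.uint8))
X,C,hm,im=topmap(["scene"],"pics/t.png",y0=-200,y1=520,x0=340,x1=670)
meas(X,dict(glue=(520,-126,22,40,80)))
E
```

```text
time_s: 24.05
ee_pos: [461.4, 405.4, 100.4]
ee_rot: [-90.0, -0.0, 8.4]
force: [-0.3, -0.2, -0.5]
gripper_width: 26.3
time_s: 24.55
ee_pos: [460.2, 404.4, 169.4]
ee_rot: [-90.2, 0.2, 8.4]
force: [0.7, 0.2, 0.6]
gripper_width: 36.5
t 24.55 at [460.2 404.4 169.4] jaw 98.4 w 36.5 F [0.7 0.2 0.6] -> delta [-1.93, 2.09, -53.32] twist [0.2, 8.4, -0.2]
glue 113 ang 44.0 c [ 519.1 -125.7] size [23.4 21. ]
```

View pics/hm.png

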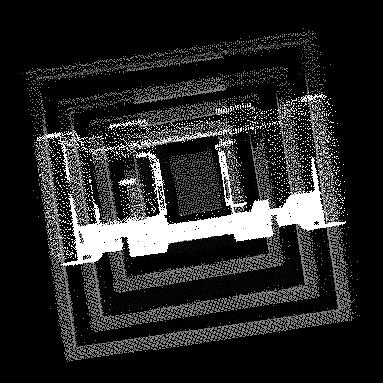

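```bash
python3 -m pendant '[{"delta_pos":[0,-2,-4],"twist":[0,0,0],"grip":40},{"delta_pos":[-0.2,-3,-9],"twist":[0,4,0],"grip":40},{"delta_pos":[-0.4,-3,-14],"twist":[0,12,0],"grip":40},{"delta_pos":[-0.6,-3,-19],"twist":[0,20,0],"grip":40},{"delta_pos":[-0.8,-3,-24],"twist":[0,28,0],"grip":40}]' 25
python3 - <<'E'
from h import *
go(519.1,-125.7,150,60)
E
```

```text
time_s: 25.25
ee_pos: [487.5, 165.8, 199.3]
ee_rot: [-90.1, 0.1, -19.9]
force: [0.2, -0.2, -0.8]
gripper_width: 36.3
t 25.25 at [487.5 165.8 199.3] jaw 70.1 w 36.3 F [ 0.2 -0.2 -0.8] -> delta [12.89, 4.94, -26.33] twist [0.1, 10.1, -0.1]
```

```bash
python3 -m pendant '[{"delta_pos":[2,0,-4.2],"twist":[0,3,0],"grip":40},{"delta_pos":[4,0,-8.5],"twist":[0,6,0],"grip":40},{"delta_pos":[6.2,0,-12.8],"twist":[0,10,0],"grip":40},{"delta_pos":[8.4,1,-17.1],"twist":[0,10,0],"grip":40},{"delta_pos":[10.4,2,-21.3],"twist":[0,10,0],"grip":40}]' 25
python3 -m pendant '[{"delta_pos":[0,0,0],"twist":[0,0,0],"grip":40},{"delta_pos":[0,0,0],"twist":[0,0,0],"grip":40},{"delta_pos":[0,0,0],"twist":[0,0,0],"grip":40},{"delta_pos":[0,0,0],"twist":[0,0,0],"grip":40},{"delta_pos":[0,0,0],"twist":[0,0,0],"grip":40}]' 25
python3 - <<'E'
from h import *
X,C,hm,im=topmap(["scene","wrist"],"pics/t.png",y0=-300,y1=300,x0=300,x1=700)
meas(X,dict(glue=(520,-126,22,50,80)))
go(519.1,-125.7,100,60)
E
```

```text
time_s: 25.75
ee_pos: [514.4, -69.6, 179.3]
ee_rot: [-90.0, 0.1, -29.6]
force: [0.5, 0.1, -0.3]
gripper_width: 36.4
time_s: 26.25
ee_pos: [515.0, -66.5, 180.6]
ee_rot: [-90.0, -0.0, -29.5]
force: [-0.0, 0.8, 0.1]
gripper_width: 36.8
glue 386 ang 37.5 c [ 518.5 -124.7] size [22.  22.3]
t 26.35 at [515.1 -66.8 180.7] jaw 60.5 w 36.4 F [ 0.4  0.3 -0. ] -> delta [3.25, 8.07, -4.94] twist [-0.0, 0.5, 0.0]
```

View pics/t.png

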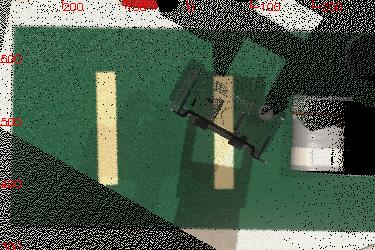

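```bash
python3 -m pendant '[{"delta_pos":[1.6,2,-2.4],"twist":[0,0,0],"grip":40},{"delta_pos":[3.2,4,-4.9],"twist":[0,0,0],"grip":40},{"delta_pos":[3.2,6,-4.9],"twist":[0,0,0],"grip":40},{"delta_pos":[3.2,8,-4.9],"twist":[0,0,0],"grip":40},{"delta_pos":[3.2,9,-4.9],"twist":[0,0,0],"grip":40}]' 25
python3 - <<'E'
from h import *
go(518.7,-125,47,60)
E
```

```text
time_s: 26.85
ee_pos: [517.8, -125.7, 89.0]
ee_rot: [-90.0, 0.1, -29.6]
force: [0.3, -0.5, -0.4]
gripper_width: 36.6
t 26.85 at [ 517.8 -125.7   89. ] jaw 60.4 w 36.6 F [ 0.3 -0.5 -0.4] -> delta [0.06, 4.2, 0.11] twist [0.0, 0.4, -0.1]
```

```bash
python3 -m pendant '[{"delta_pos":[0,1.5,0],"twist":[0,0,0],"grip":40},{"delta_pos":[0,3,0],"twist":[0,0,0],"grip":40},{"delta_pos":[0,4.2,0],"twist":[0,0,0],"grip":40},{"delta_pos":[0,4.2,0],"twist":[0,0,0],"grip":20},{"delta_pos":[0,4.2,0],"twist":[0,0,0],"grip":20}]' 25
python3 -m pendant '[{"delta_pos":[0,0,0],"twist":[0,0,0],"grip":15},{"delta_pos":[0,0,0],"twist":[0,0,0],"grip":15},{"delta_pos":[0,0,0],"twist":[0,0,0],"grip":15},{"delta_pos":[0,-2,0],"twist":[0,0,0],"grip":15},{"delta_pos":[0,-5,0],"twist":[0,0,0],"grip":15}]' 25
python3 -m pendant '[{"delta_pos":[0,-4,0],"twist":[0,0,0],"grip":15},{"delta_pos":[0,-8,0],"twist":[0,0,0],"grip":15},{"delta_pos":[0,-12,0],"twist":[0,0,0],"grip":15},{"delta_pos":[-1,-12,1.5],"twist":[0,0,0],"grip":15},{"delta_pos":[-2,-12,3.5],"twist":[0,0,0],"grip":15}]' 25
python3 - <<'E'
from h import *
go(458,420,215,8.5)
X,C,hm,im=topmap(["wrist","scene"],"pics/t.png",y0=-300,y1=300,x0=300,x1=700)
np.save("Xt.npy",X); np.save("Ct.npy",C)
E
```

```text
time_s: 27.35
ee_pos: [519.0, -126.0, 48.8]
ee_rot: [-90.0, -0.0, -29.6]
force: [0.4, 0.4, 0.0]
gripper_width: 23.2
time_s: 27.85
ee_pos: [517.3, -125.7, 97.7]
ee_rot: [-90.1, 0.2, -29.6]
force: [0.2, -0.1, -0.0]
gripper_width: 23.4
time_s: 28.35
ee_pos: [519.1, -86.1, 220.5]
ee_rot: [-89.9, -0.2, -29.7]
force: [0.0, 0.8, -0.8]
gripper_width: 23.1
t 28.35 at [519.1 -86.1 220.5] jaw 60.3 w 23.1 F [ 0.   0.8 -0.8] -> delta [-30.37, 0.48, 40.94] twist [-0.2, 51.8, 0.2]
```

View pics/t.png

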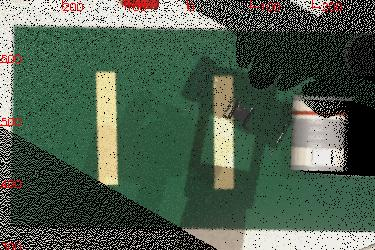

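```bash
python3 -m pendant '[{"delta_pos":[-2.8,0,3.7],"twist":[0,-6,0],"grip":15},{"delta_pos":[-5.6,0,7.4],"twist":[0,-14,0],"grip":15},{"delta_pos":[-8.4,0,11.2],"twist":[0,-22,0],"grip":15},{"delta_pos":[-11.2,0,15],"twist":[0,-30,0],"grip":15},{"delta_pos":[-14,0,18.8],"twist":[0,-38,0],"grip":15}]' 25
python3 - <<'E'
from h import *
go(460,425,215,98.5)
E
```

```text
time_s: 28.95
ee_pos: [489.3, 147.9, 218.5]
ee_rot: [-90.0, -0.0, 8.7]
force: [0.7, 0.2, 0.6]
gripper_width: 23.4
t 28.95 at [489.3 147.9 218.5] jaw 98.7 w 23.4 F [0.7 0.2 0.6] -> delta [1.31, 0.34, 27.83] twist [0.0, 0.2, 0.0]
```

```bash
python3 -m pendant '[{"delta_pos":[0.3,0,5],"twist":[0,0,0],"grip":15},{"delta_pos":[0.6,0,10],"twist":[0,0,0],"grip":15},{"delta_pos":[0.9,0,15],"twist":[0,0,0],"grip":15},{"delta_pos":[1.1,0,20],"twist":[0,0,0],"grip":15},{"delta_pos":[1.3,1,25],"twist":[0,0,0],"grip":15}]' 25
python3 -m pendant '[{"delta_pos":[0,2,2.8],"twist":[0,0,0],"grip":15},{"delta_pos":[0,3,2.8],"twist":[0,0,0],"grip":15},{"delta_pos":[0,4,2.8],"twist":[0,0,0],"grip":15},{"delta_pos":[0,4,2.8],"twist":[0,0,0],"grip":15},{"delta_pos":[0,4,2.8],"twist":[0,0,0],"grip":15}]' 25
python3 - <<'E'
from h import *
go(460,425,98,98.5)
X,C,hm,im=topmap(["wrist","side","scene"],"pics/t2.png",y0=290,y1=520,x0=340,x1=570,s=0.6)
cv2.imwrite("pics/hm.png",np.clip(hm*1.1,0,255).astype(np.uint8))
E
```

```text
time_s: 29.45
ee_pos: [466.6, 396.8, 209.8]
ee_rot: [-89.9, -0.2, 8.4]
force: [0.8, -0.4, -1.0]
gripper_width: 23.5
time_s: 29.95
ee_pos: [462.6, 421.2, 169.2]
ee_rot: [-90.0, -0.0, 8.3]
force: [-1.1, 0.1, -0.5]
gripper_width: 23.3
t 29.95 at [462.6 421.2 169.2] jaw 98.3 w 23.3 F [-1.1  0.1 -0.5] -> delta [-0.2, 7.12, 0.42] twist [0.0, -0.2, 0.0]
```

View pics/hm.png

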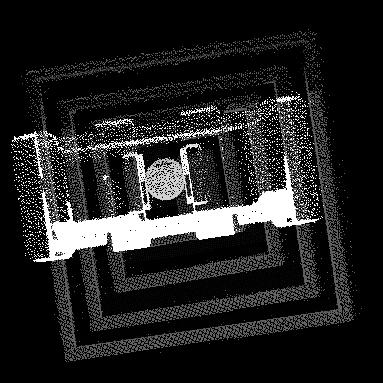

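```bash
python3 -m pendant '[{"delta_pos":[-0.2,2,0.45],"twist":[0,0,0],"grip":15},{"delta_pos":[-0.2,4,0.45],"twist":[0,0,0],"grip":15},{"delta_pos":[-0.2,6,0.45],"twist":[0,0,0],"grip":15},{"delta_pos":[-0.2,7,0.45],"twist":[0,0,0],"grip":15},{"delta_pos":[-0.2,7,0.45],"twist":[0,0,0],"grip":15}]' 25
python3 -m pendant '[{"delta_pos":[0,0,0],"twist":[0,0,0],"grip":15},{"delta_pos":[0,0,0],"twist":[0,0,0],"grip":40},{"delta_pos":[0,0,0],"twist":[0,0,0],"grip":40},{"delta_pos":[0,-3,0],"twist":[0,0,0],"grip":40},{"delta_pos":[0,-7,0],"twist":[0,0,0],"grip":40}]' 25
python3 -m pendant '[{"delta_pos":[0,-3,-4],"twist":[0,0,0],"grip":0},{"delta_pos":[0,-5,-9],"twist":[0,0,0],"grip":0},{"delta_pos":[0,-5,-14],"twist":[0,0,0],"grip":0},{"delta_pos":[0,-5,-19],"twist":[0,0,0],"grip":0},{"delta_pos":[0,-5,-20],"twist":[0,0,0],"grip":0}]' 25
python3 - <<'E'
from h import *
X,C,hm,im=topmap(["wrist","side","scene"],"pics/t2.png",y0=290,y1=520,x0=340,x1=570,s=0.6)
cv2.imwrite("pics/hm.png",np.clip(hm*2,0,255).astype(np.uint8))
meas(X,dict(large=(455,405,130,80,100)))
p,d=imaging.grab_frame("scene");cv2.imwrite("pics/s3.png",cv2.cvtColor(p,cv2.COLOR_RGB2BGR))
# tape
X=np.load("Xt.npy").astype(np.float32);C=np.load("Ct.npy")
hsv=cv2.cvtColor(C[None].astype(np.uint8),cv2.COLOR_RGB2HSV)[0]
m=(hsv[:,0]>14)&(hsv[:,0]<32)&(hsv[:,1]>60)&(X[:,2]<15)&(abs(X[:,0]-490)<110)
for lo,hi in((80,190),(-110,0)):
    k=m&(X[:,1]>lo)&(X[:,1]<hi); q=X[k]; q=q[abs(q[:,1]-np.median(q[:,1]))<30]
    print(len(q),cv2.minAreaRect(q[:,:2].copy()),np.median(q[:,2]))
    import sys
    v=np.linalg.svd(q[:,:2]-q[:,:2].mean(0),full_matrices=False)[2][0]; print(q[:,:2].mean(0),np.degrees(np.arctan2(v[1],v[0])),np.percentile(q[:,0],[0.5,99.5]))
E
```

```text
time_s: 30.6
ee_pos: [464.5, 426.1, 106.1]
ee_rot: [-89.9, -0.8, 8.5]
force: [5.4, -13.0, 22.4]
gripper_width: 31.0
time_s: 31.1
ee_pos: [457.8, 425.4, 166.7]
ee_rot: [-90.2, 0.3, 8.4]
force: [0.9, 0.8, 0.1]
gripper_width: 36.5
time_s: 31.6
ee_pos: [488.4, 224.8, 218.7]
ee_rot: [-90.1, 0.0, 8.2]
force: [0.6, 0.4, -0.1]
gripper_width: 1.0
large 23593 ang 8.0 c [452.  405.7] size [173.6 173.6]
4638 ((493.9344482421875, 129.1390380859375), (182.82699584960938, 32.418312072753906), 1.2152392864227295) 3.5137038
[489.9558  128.76843] 1.2637585 [405.31452408 583.46607239]
2798 ((487.92755126953125, -57.861328125), (182.5022735595703, 32.81407165527344), 0.2650465965270996) 3.5277326
[489.01743  -57.859016] 0.13717277 [397.8108107  577.51965027]
```

View pics/hm.png

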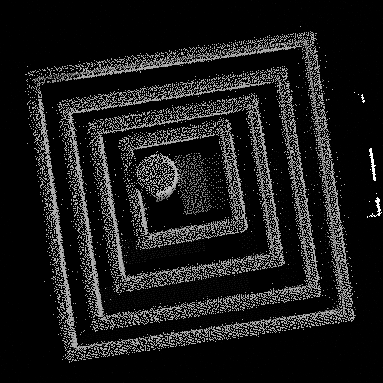

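View pics/s3.png

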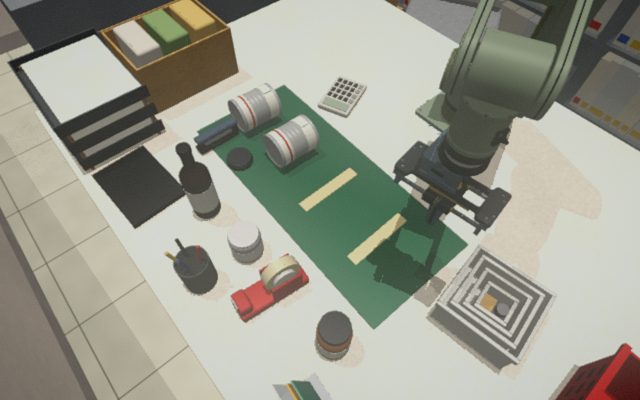

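The glue touched a rim going down (22 N). I'll check the heights of each rim and of the glue stick.

Run:
```python
from h import *
X,C,hm,im=topmap(["wrist","side","scene"],"pics/t2.png",y0=360,y1=460,x0=400,x1=510,s=0.25)
cv2.imwrite("pics/z.png",im)
cv2.imwrite("pics/zh.png",np.clip(hm*2.2,0,255).astype(np.uint8))
y,x=520-.6*158,570-.6*175
k=np.hypot(X[:,0]-x,X[:,1]-y)<9; print(x,y,np.percentile(X[k,2],[5,50,95]))
# box
k=np.hypot(X[:,0]-(570-.6*185),X[:,1]-(520-.6*205))<8; print('box',np.percentile(X[k,2],[5,50,95]))
for n,hw in (('large',84),('med',66),('small',48),('tiny',30)):pass
c0=np.array([453.,406.]);a=np.radians(8.2);u=np.array([np.cos(a),np.sin(a)]);v=np.array([-u[1],u[0]])
P=(X[:,:2]-np.array([456,408]))@np.stack([u,v],1)
r=np.abs(P).max(1); k=(r<52)&(X[:,2]>70)
A=np.c_[P[k],np.ones(k.sum())]; print(np.percentile(X[k,2],[2,10,50,90,98]))
cv2.imwrite("pics/zc.png",cv2.resize(im,None,fx=1.3,fy=1.3))
```

```text
465.0 425.2 [94.09721551 97.0361853  98.82989243]
box [66.37367359 68.11291354 69.33732824]
[72.28228122 77.73146102 89.03948045 91.30574362 97.41574869]
```

View pics/zh.png

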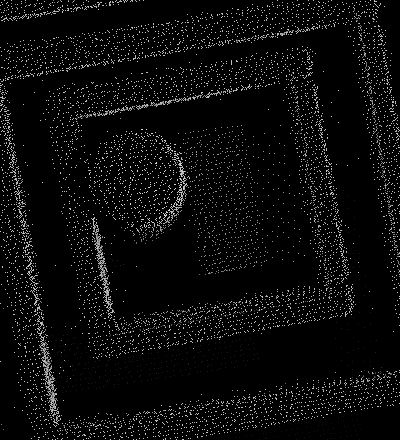

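Run:
```python
from h import *
X,C,hm,im=topmap(["wrist","side","scene"],"pics/t2.png",y0=290,y1=520,x0=340,x1=570,s=0.6)
def P(u,v):return np.array([570-.6*v,520-.6*u])
# rim midpoints by pixel reading of the height map: T,R,B,L for each
rims=dict(large=[(170,52),(330,170),(212,336),(54,215)],med=[(170,90),(297,190),(200,303),(83,210)],small=[(160,117),(267,190),(195,268),(113,220)],tiny=[(175,136),(231,170),(195,230),(139,215)])
for n,l in rims.items():
    o=[]
    for t in l:
        p=P(*t); k=(np.abs(X[:,:2]-p).max(1)<7)&(X[:,2]>72); o.append((int(k.sum()),round(float(np.median(X[k,2])),1)))
    print(n,o)
```

```text
large [(132, 89.1), (179, 89.1), (192, 89.5), (263, 88.2)]
med [(214, 88.9), (188, 89.2), (172, 89.4), (243, 88.4)]
small [(183, 88.8), (205, 88.9), (173, 89.4), (263, 87.7)]
tiny [(197, 89.1), (204, 88.9), (185, 89.3), (275, 87.6)]
```

All rims are level at about 89 mm, so every tub is fully down. The glue stick stands inside the tiny tub beside the box (top at 97, so its underside is near 32).

Tapes: far at (493.5, 129), angle 1.2°; near at (488, −58), angle 0.2°. Next the tins: the open fingers will go behind tin_a, jaws along x, to push both ends evenly.

```bash
python3 -m pendant '[{"delta_pos":[0,0,-4],"twist":[0,8,0],"grip":40},{"delta_pos":[0,0,-8],"twist":[0,16,0],"grip":60},{"delta_pos":[0,0,-12],"twist":[0,24,0],"grip":80},{"delta_pos":[0,0,-16],"twist":[0,32,0],"grip":80},{"delta_pos":[0,0,-19],"twist":[0,40,0],"grip":80}]' 25
python3 -m pendant '[{"delta_pos":[2,0,-2],"twist":[0,8,0],"grip":80},{"delta_pos":[4,0,-4],"twist":[0,16,0],"grip":80},{"delta_pos":[6,0,-6],"twist":[0,24,0],"grip":80},{"delta_pos":[8,0,-8],"twist":[0,32,0],"grip":80},{"delta_pos":[8,0,-8],"twist":[0,40,0],"grip":80}]' 25
python3 - <<'E'
from h import *
go(487,-299.5,200,-1)
print(state()['qpos'])
X,C,hm,im=topmap(["scene","side"],"pics/t.png",y0=-450,y1=0,x0=300,x1=700)
meas(X,dict(ta=(485,-215,75,60,110),tb=(485,-380,80,60,110)))
E
```

```text
time_s: 32.6
ee_pos: [516.6, 39.3, 218.8]
ee_rot: [-90.0, -0.0, -31.9]
force: [-0.2, 0.6, -0.8]
gripper_width: 37.5
time_s: 33.1
ee_pos: [543.6, -71.7, 218.5]
ee_rot: [-90.0, -0.1, -72.0]
force: [-0.6, 0.8, -0.1]
gripper_width: 72.8
t 33.1 at [543.6 -71.7 218.5] jaw 18.0 w 72.8 F [-0.6  0.8 -0.1] -> delta [19.92, 1.88, -12.41] twist [-0.0, 19.0, 0.1]
[-8.67401608e+00  1.57183545e+01  9.27227419e+01 -7.14565992e-02
  7.15164591e+01 -2.66069959e+01]
ta 1929 ang -2.0 c [ 486.6 -217.1] size [118.3  95.5]
tb 2903 ang -4.0 c [ 485. -383.] size [118.7  94.2]
```

```bash
python3 -m pendant '[{"delta_pos":[4,0,-2.5],"twist":[0,6,0],"grip":80},{"delta_pos":[8,0,-5],"twist":[0,12,0],"grip":80},{"delta_pos":[12,0,-7.5],"twist":[0,19,0],"grip":80},{"delta_pos":[16,0,-10],"twist":[0,19,0],"grip":80},{"delta_pos":[19.9,0,-12.4],"twist":[0,19,0],"grip":80}]' 25
python3 -m pendant '[{"delta_pos":[0,0,0],"twist":[0,0,0],"grip":80},{"delta_pos":[0,0,0],"twist":[0,0,0],"grip":80},{"delta_pos":[0,0,0],"twist":[0,0,0],"grip":80},{"delta_pos":[0,0,0],"twist":[0,0,0],"grip":80},{"delta_pos":[0,0,0],"twist":[0,0,0],"grip":80}]' 25
python3 - <<'E'
from h import *
go(487,-299.5,46,-1)
p,d=imaging.grab_frame("side");cv2.imwrite("pics/s4.png",cv2.cvtColor(p,cv2.COLOR_RGB2BGR))
E
```

```text
time_s: 33.7
ee_pos: [487.6, -298.0, 218.9]
ee_rot: [-90.0, 0.0, -90.3]
force: [0.7, -0.5, 0.7]
gripper_width: 72.9
time_s: 34.2
ee_pos: [488.3, -295.9, 218.9]
ee_rot: [-90.0, 0.0, -90.4]
force: [-0.6, -0.6, -1.0]
gripper_width: 73.1
t 34.2 at [ 488.3 -295.9  218.9] jaw -0.4 w 73.1 F [-0.6 -0.6 -1. ] -> delta [0.36, 17.29, -0.13] twist [-0.0, 0.6, -0.0]
```

View pics/s4.png

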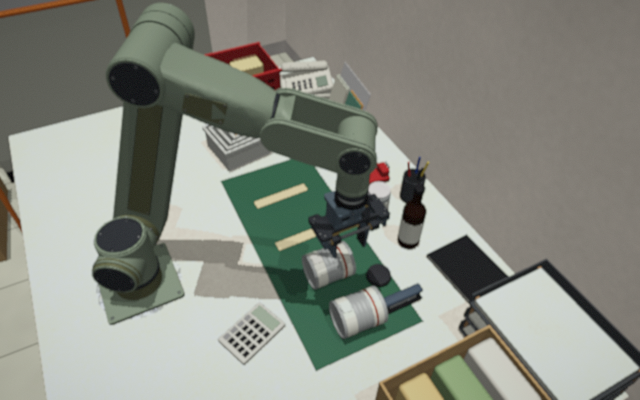

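The fingers hover over the gap between the tins, so I'll go down into it.

```bash
python3 -m pendant '[{"delta_pos":[0.3,3,-0.1],"twist":[0,0.6,0],"grip":80},{"delta_pos":[0.3,6,-0.1],"twist":[0,0.6,0],"grip":80},{"delta_pos":[0.3,8,-0.1],"twist":[0,0.6,0],"grip":80},{"delta_pos":[0.3,10,-0.1],"twist":[0,0.6,0],"grip":80},{"delta_pos":[0.3,11,-0.1],"twist":[0,0.6,0],"grip":80}]' 25
python3 - <<'E'
from h import *
go(487,-299.5,46,-1)
E
```

```text
time_s: 34.75
ee_pos: [486.2, -299.2, 107.1]
ee_rot: [-90.1, 0.1, -91.1]
force: [0.4, -0.7, -1.0]
gripper_width: 72.9
t 34.75 at [ 486.2 -299.2  107.1] jaw -1.1 w 72.9 F [ 0.4 -0.7 -1. ] -> delta [0.04, 6.11, 0.09] twist [0.1, -0.1, -0.1]
```

```bash
python3 -m pendant '[{"delta_pos":[0,1.5,0],"twist":[0,0,0],"grip":80},{"delta_pos":[0,3,0],"twist":[0,0,0],"grip":80},{"delta_pos":[0,4.5,0],"twist":[0,0,0],"grip":80},{"delta_pos":[0,5.5,0],"twist":[0,0,0],"grip":80},{"delta_pos":[0,6,0],"twist":[0,0,0],"grip":80}]' 25
python3 - <<'E'
from h import *
go(487,-282.5,46,-1)
E
```

```text
time_s: 35.25
ee_pos: [486.8, -299.9, 48.2]
ee_rot: [-90.0, 0.0, -91.2]
force: [-0.6, -0.1, -0.3]
gripper_width: 72.9
t 35.25 at [ 486.8 -299.9   48.2] jaw -1.2 w 72.9 F [-0.6 -0.1 -0.3] -> delta [-1.74, 0.22, -0.02] twist [0.0, -0.2, -0.0]
```

```bash
python3 -m pendant '[{"delta_pos":[-0.4,0,0],"twist":[0,0,0],"grip":80},{"delta_pos":[-0.8,0,0],"twist":[0,0,0],"grip":80},{"delta_pos":[-1.2,0,0],"twist":[0,0,0],"grip":80},{"delta_pos":[-1.5,0,0],"twist":[0,0,0],"grip":80},{"delta_pos":[-1.8,0,0],"twist":[0,0,0],"grip":80}]' 25
python3 -m pendant '[{"delta_pos":[-0.3,0,0],"twist":[0,0,0],"grip":80},{"delta_pos":[-0.7,0,0],"twist":[0,0,0],"grip":80},{"delta_pos":[-1.2,0,0],"twist":[0,0,0],"grip":80},{"delta_pos":[-1.8,0,0],"twist":[0,0,0],"grip":80},{"delta_pos":[-2.4,0,0],"twist":[0,0,0],"grip":80}]' 25
python3 -m pendant '[{"delta_pos":[-0.7,0,0],"twist":[0,0,0],"grip":80},{"delta_pos":[-1.4,0,0],"twist":[0,0,0],"grip":80},{"delta_pos":[-2.1,0,0],"twist":[0,0,0],"grip":80},{"delta_pos":[-2.8,0,0],"twist":[0,0,0],"grip":80},{"delta_pos":[-3.5,0,0],"twist":[0,0,0],"grip":80}]' 25
python3 - <<'E'
from h import *
go(487,63,46,-1)
X,C,hm,im=topmap(["scene","side"],"pics/t.png",y0=-450,y1=200,x0=300,x1=700,zmax=115)
y=np.median(X[(X[:,2]>95)&(X[:,1]>-260)&(X[:,1]<100)&(abs(X[:,0]-487)<60),1]);print(y)
meas(X,dict(ta=(487,y,62,75,110)))
E
```

```text
time_s: 35.75
ee_pos: [487.7, -282.4, 49.4]
ee_rot: [-89.9, -0.1, -91.2]
force: [-0.1, -0.8, 0.4]
gripper_width: 72.8
time_s: 36.25
ee_pos: [487.5, -257.5, 48.6]
ee_rot: [-90.0, 0.0, -91.2]
force: [0.4, 0.3, 0.4]
gripper_width: 73.2
time_s: 36.75
ee_pos: [488.4, -222.6, 48.7]
ee_rot: [-90.0, 0.0, -91.2]
force: [-0.8, 0.0, -0.1]
gripper_width: 73.1
t 36.75 at [ 488.4 -222.6   48.7] jaw -1.2 w 73.1 F [-0.8  0.  -0.1] -> delta [-28.55, 0.27, -0.73] twist [-0.0, -0.2, -0.0]
-155.16782167367944
ta 1433 ang -3.0 c [ 487.5 -162.8] size [118.5 102. ]
```

View pics/t.png

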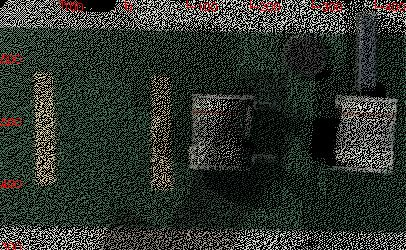

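```bash
python3 -m pendant '[{"delta_pos":[-0.7,0,0],"twist":[0,0,0],"grip":80},{"delta_pos":[-1.4,0,0],"twist":[0,0,0],"grip":80},{"delta_pos":[-2.1,0,0],"twist":[0,0,0],"grip":80},{"delta_pos":[-2.8,0,0],"twist":[0,0,0],"grip":80},{"delta_pos":[-3.5,0,0],"twist":[0,0,0],"grip":80}]' 25
python3 -m pendant '[{"delta_pos":[-0.7,0,0],"twist":[0,0,0],"grip":80},{"delta_pos":[-1.4,0,0],"twist":[0,0,0],"grip":80},{"delta_pos":[-2.1,0,0],"twist":[0,0,0],"grip":80},{"delta_pos":[-2.8,0,0],"twist":[0,0,0],"grip":80},{"delta_pos":[-3.5,0,0],"twist":[0,0,0],"grip":80}]' 25
python3 -m pendant '[{"delta_pos":[-0.7,0,0],"twist":[0,0,0],"grip":80},{"delta_pos":[-1.4,0,0],"twist":[0,0,0],"grip":80},{"delta_pos":[-2.1,0,0],"twist":[0,0,0],"grip":80},{"delta_pos":[-2.8,0,0],"twist":[0,0,0],"grip":80},{"delta_pos":[-3.5,0,0],"twist":[0,0,0],"grip":80}]' 25
python3 -m pendant '[{"delta_pos":[-0.7,0,0],"twist":[0,0,0],"grip":80},{"delta_pos":[-1.4,0,0],"twist":[0,0,0],"grip":80},{"delta_pos":[-2.1,0,0],"twist":[0,0,0],"grip":80},{"delta_pos":[-2.8,0,0],"twist":[0,0,0],"grip":80},{"delta_pos":[-3.5,0,0],"twist":[0,0,0],"grip":80}]' 25
cat >> h.py <<'E'
def tin(y,names=("scene","side")):
    X,C,hm,im=topmap(names,"pics/tt.png",y0=-450,y1=300,x0=300,x1=700,zmax=115)
    k=(X[:,2]>90)&(abs(X[:,1]-y)<70)&(abs(X[:,0]-490)<90); q=X[k]
    if len(q)<30: print('few',len(q)); return
    # axis: fit y of top line vs x ; cylinder fit by least squares on z
    from scipy.optimize import least_squares
    k=(X[:,2]>70)&(abs(X[:,1]-np.median(q[:,1]))<52)&(abs(X[:,0]-490)<90); q=X[k]
    f=lambda p:(np.hypot((q[:,1]-p[0]-p[1]*(q[:,0]-490))*np.cos(np.arctan(p[1])),q[:,2]-52.5)-49.5)
    r=least_squares(f,[np.median(q[:,1]),0.0],loss='soft_l1',f_scale=2)
    g=q[abs(r.fun)<4]; xs=np.percentile(g[:,0],[1,99]); xc=xs.mean()
    print('tin x',xs.round(1),'xc',xc.round(1),'yc',round(r.x[0]+r.x[1]*(xc-490),1),'axis deg',round(np.degrees(np.arctan(r.x[1])),2),'n',len(g),'rms',g.shape and round(np.std(r.fun),2))
E
python3 - <<'E'
from h import *
go(487,63,46,-1)
s=state()['ee_pos'];tin(s[1]+66)
E
```

```text
time_s: 37.35
ee_pos: [489.5, -188.0, 49.0]
ee_rot: [-89.9, -0.0, -91.2]
force: [-0.4, -0.1, 0.7]
gripper_width: 73.1
time_s: 37.85
ee_pos: [489.9, -152.6, 48.7]
ee_rot: [-90.0, 0.0, -91.2]
force: [0.5, -0.2, 0.1]
gripper_width: 73.0
time_s: 38.35
ee_pos: [490.6, -117.7, 48.7]
ee_rot: [-90.0, -0.0, -91.2]
force: [-0.2, -0.2, 0.6]
gripper_width: 72.9
time_s: 38.85
ee_pos: [491.3, -82.7, 48.7]
ee_rot: [-90.0, 0.0, -91.2]
force: [0.7, -0.1, 0.1]
gripper_width: 73.5
t 38.85 at [491.3 -82.7  48.7] jaw -1.2 w 73.5 F [ 0.7 -0.1  0.1] -> delta [-14.56, 0.27, -0.73] twist [-0.0, -0.2, -0.0]
tin x [434.2 552.8] xc 493.5 yc -17.0 axis deg -1.72 n 1459 rms 4.04
```

```bash
python3 -m pendant '[{"delta_pos":[-0.7,0,0],"twist":[0,0,0],"grip":80},{"delta_pos":[-1.4,0,0],"twist":[0,0,0],"grip":80},{"delta_pos":[-2.1,0,0],"twist":[0,0,0],"grip":80},{"delta_pos":[-2.8,0,0],"twist":[0,0,0],"grip":80},{"delta_pos":[-3.5,0,0],"twist":[0,0,0],"grip":80}]' 25
python3 -m pendant '[{"delta_pos":[-0.6,0,0],"twist":[0,0,0],"grip":80},{"delta_pos":[-1.2,0,0],"twist":[0,0,0],"grip":80},{"delta_pos":[-1.8,0,0],"twist":[0,0,0],"grip":80},{"delta_pos":[-2.3,0,0],"twist":[0,0,0],"grip":80},{"delta_pos":[-2.8,0,0],"twist":[0,0,0],"grip":80}]' 25
python3 -m pendant '[{"delta_pos":[-0.5,0,0],"twist":[0,0,0],"grip":80},{"delta_pos":[-1,0,0],"twist":[0,0,0],"grip":80},{"delta_pos":[-1.4,0,0],"twist":[0,0,0],"grip":80},{"delta_pos":[-1.8,0,0],"twist":[0,0,0],"grip":80},{"delta_pos":[-2.2,0,0],"twist":[0,0,0],"grip":80}]' 25
python3 -m pendant '[{"delta_pos":[-0.3,0,0],"twist":[0,0,0],"grip":80},{"delta_pos":[-0.6,0,0],"twist":[0,0,0],"grip":80},{"delta_pos":[-0.9,0,0],"twist":[0,0,0],"grip":80},{"delta_pos":[-1.2,0,0],"twist":[0,0,0],"grip":80},{"delta_pos":[-1.5,0,0],"twist":[0,0,0],"grip":80}]' 25
python3 - <<'E'
from h import *
s=state()['ee_pos'];go(487,63,46,-1);tin(s[1]+66);tin(s[1]+66)
E
```

```text
time_s: 39.45
ee_pos: [492.3, -47.8, 48.9]
ee_rot: [-90.0, -0.0, -91.2]
force: [1.2, -0.4, -0.5]
gripper_width: 72.6
time_s: 39.95
ee_pos: [492.6, -19.8, 48.7]
ee_rot: [-90.0, 0.0, -91.2]
force: [-0.7, -1.0, 0.2]
gripper_width: 73.2
time_s: 40.45
ee_pos: [493.0, 2.1, 48.7]
ee_rot: [-90.0, 0.0, -91.2]
force: [0.3, -0.6, -0.5]
gripper_width: 73.0
time_s: 40.95
ee_pos: [493.4, 16.9, 48.8]
ee_rot: [-90.0, 0.0, -91.2]
force: [-0.7, 0.2, 1.0]
gripper_width: 73.4
t 40.95 at [493.4  16.9  48.8] jaw -1.2 w 73.4 F [-0.7  0.2  1. ] -> delta [-4.59, 0.28, -0.74] twist [-0.0, -0.2, -0.0]
tin x [437.3 556. ] xc 496.7 yc 82.5 axis deg -1.54 n 1701 rms 3.84
tin x [437.3 556.3] xc 496.8 yc 85.4 axis deg -1.57 n 1693 rms 3.99
```

```bash
python3 -m pendant '[{"delta_pos":[-0.3,0,0],"twist":[0,0,0],"grip":80},{"delta_pos":[-0.6,0,0],"twist":[0,0,0],"grip":80},{"delta_pos":[-0.9,0,0],"twist":[0,0,0],"grip":80},{"delta_pos":[-1.2,0,0],"twist":[0,0,0],"grip":80},{"delta_pos":[-1.5,0,0],"twist":[0,0,0],"grip":80}]' 25
python3 -m pendant '[{"delta_pos":[-0.3,0,0],"twist":[0,0,0],"grip":80},{"delta_pos":[-0.6,0,0],"twist":[0,0,0],"grip":80},{"delta_pos":[-0.9,0,0],"twist":[0,0,0],"grip":80},{"delta_pos":[-1.15,0,0],"twist":[0,0,0],"grip":80},{"delta_pos":[-1.4,0,0],"twist":[0,0,0],"grip":80}]' 25
python3 -m pendant '[{"delta_pos":[-0.25,0,0],"twist":[0,0,0],"grip":80},{"delta_pos":[-0.45,0,0],"twist":[0,0,0],"grip":80},{"delta_pos":[-0.65,0,0],"twist":[0,0,0],"grip":80},{"delta_pos":[-0.85,0,0],"twist":[0,0,0],"grip":80},{"delta_pos":[-1.0,0,0],"twist":[0,0,0],"grip":80}]' 25
python3 - <<'E'
from h import *
s=state()['ee_pos'];go(487,63,46,-1);tin(s[1]+66);tin(s[1]+66);tin(s[1]+66)
E
```

```text
time_s: 41.65
ee_pos: [493.7, 32.0, 48.7]
ee_rot: [-90.0, 0.0, -91.2]
force: [1.0, -0.1, 0.1]
gripper_width: 73.0
time_s: 42.15
ee_pos: [493.9, 45.9, 48.7]
ee_rot: [-90.0, 0.0, -91.2]
force: [-0.1, -0.4, -0.1]
gripper_width: 72.8
time_s: 42.65
ee_pos: [494.2, 55.9, 48.7]
ee_rot: [-90.0, 0.0, -91.2]
force: [0.8, 0.4, 0.3]
gripper_width: 72.8
t 42.65 at [494.2  55.9  48.7] jaw -1.2 w 72.8 F [0.8 0.4 0.3] -> delta [-0.7, 0.27, -0.73] twist [-0.0, -0.2, -0.0]
tin x [438.6 557.3] xc 498.0 yc 122.1 axis deg -2.1 n 1770 rms 4.03
tin x [438.5 557.7] xc 498.1 yc 123.3 axis deg -2.08 n 1793 rms 3.81
tin x [438.9 557.7] xc 498.3 yc 124.0 axis deg -2.14 n 1794 rms 3.85
```

```bash
python3 -m pendant '[{"delta_pos":[-0.1,0,0],"twist":[0,0,0],"grip":80},{"delta_pos":[-0.2,0,0],"twist":[0,0,0],"grip":80},{"delta_pos":[-0.3,0,0],"twist":[0,0,0],"grip":80},{"delta_pos":[-0.4,0,0],"twist":[0,0,0],"grip":80},{"delta_pos":[-0.5,0,0],"twist":[0,0,0],"grip":80}]' 25
python3 -m pendant '[{"delta_pos":[0,0,0],"twist":[0,0,0],"grip":80},{"delta_pos":[0,0,0],"twist":[0,0,0],"grip":80},{"delta_pos":[0,0,0],"twist":[0,0,0],"grip":80},{"delta_pos":[0,0,0],"twist":[0,0,0],"grip":80},{"delta_pos":[0,0,0],"twist":[0,0,0],"grip":80}]' 25
python3 - <<'E'
from h import *
s=state()['ee_pos'];go(487,63,46,-1);tin(s[1]+66);tin(s[1]+66)
E
```

```text
time_s: 43.45
ee_pos: [494.3, 60.8, 48.7]
ee_rot: [-90.0, -0.0, -91.2]
force: [-0.9, -0.3, 0.3]
gripper_width: 72.7
time_s: 43.95
ee_pos: [494.3, 60.7, 48.7]
ee_rot: [-90.0, -0.0, -91.2]
force: [-0.2, -0.1, 0.1]
gripper_width: 73.1
t 43.95 at [494.3  60.7  48.7] jaw -1.2 w 73.1 F [-0.2 -0.1  0.1] -> delta [-0.22, 0.27, -0.73] twist [-0.0, -0.2, 0.0]
tin x [438.8 557.5] xc 498.2 yc 128.0 axis deg -2.11 n 1811 rms 4.08
tin x [438.4 557.8] xc 498.1 yc 127.8 axis deg -2.2 n 1805 rms 3.88
```

Tin_a lies on the far tape (y 127.9 vs 129, x 498 vs 493.5, 3.3° off). I'll back off, lift, and check the space behind tin_b.

```bash
python3 -m pendant '[{"delta_pos":[1,0,0],"twist":[0,0,0],"grip":80},{"delta_pos":[3,0,0],"twist":[0,0,0],"grip":80},{"delta_pos":[5,-2,0],"twist":[0,0,0],"grip":80},{"delta_pos":[7,-5,0],"twist":[0,0,0],"grip":80},{"delta_pos":[9,-9,0],"twist":[0,0,0],"grip":80}]' 25
python3 -m pendant '[{"delta_pos":[4,-4,0],"twist":[0,0,0],"grip":80},{"delta_pos":[9,-8,0],"twist":[0,0,0],"grip":80},{"delta_pos":[14,-8,0],"twist":[0,0,0],"grip":80},{"delta_pos":[19,-8,0],"twist":[0,0,0],"grip":80},{"delta_pos":[24,-8,0],"twist":[0,0,0],"grip":80}]' 25
python3 - <<'E'
from h import *
go(485,-466,220,-0.5)
tin(-383)
X,C,hm,im=topmap(["scene","side"],"pics/t.png",y0=-800,y1=0,x0=250,x1=800)
cv2.imwrite("pics/h5.png",np.clip(hm*1.2,0,255).astype(np.uint8))
E
```

```text
time_s: 44.65
ee_pos: [490.9, -30.6, 138.4]
ee_rot: [-90.2, 0.0, -91.2]
force: [0.9, -0.6, -1.2]
gripper_width: 73.3
time_s: 45.15
ee_pos: [487.3, -254.9, 219.6]
ee_rot: [-89.9, -0.1, -91.2]
force: [0.5, 0.2, 0.5]
gripper_width: 72.8
t 45.15 at [ 487.3 -254.9  219.6] jaw -1.2 w 72.8 F [0.5 0.2 0.5] -> delta [21.11, -0.02, 0.2] twist [-0.1, -0.7, 0.1]
tin x [425.3 544.4] xc 484.9 yc -383.2 axis deg -3.49 n 2138 rms 3.58
```

View pics/t.png

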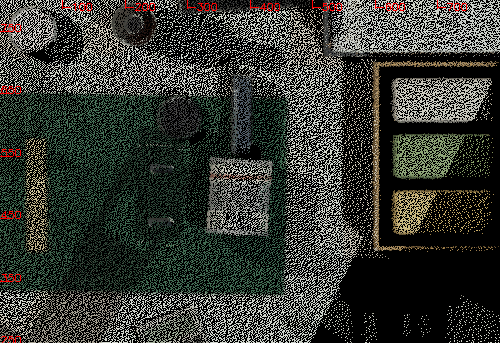

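View pics/h5.png

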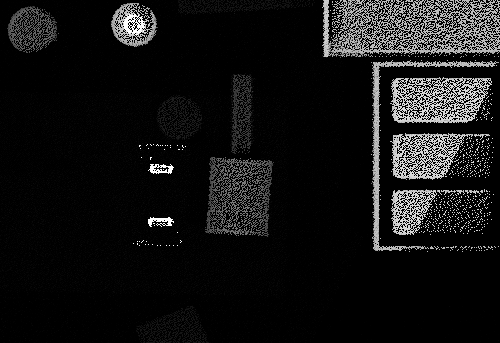

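Clear behind tin_b: the nearest object is the brown box at y < −597. Moving behind tin_b.

```bash
python3 -m pendant '[{"delta_pos":[4,0,0],"twist":[0,-0.7,0],"grip":80},{"delta_pos":[9,0,0],"twist":[0,-0.7,0],"grip":80},{"delta_pos":[14,0,0.1],"twist":[0,-0.7,0],"grip":80},{"delta_pos":[18,0,0.2],"twist":[0,-0.7,0],"grip":80},{"delta_pos":[21,0,0.2],"twist":[0,-0.7,0],"grip":80}]' 25
python3 -m pendant '[{"delta_pos":[0,3,0],"twist":[0,0,0],"grip":80},{"delta_pos":[0,6,0],"twist":[0,0,0],"grip":80},{"delta_pos":[0,9,0],"twist":[0,0,0],"grip":80},{"delta_pos":[0,11,0],"twist":[0,0,0],"grip":80},{"delta_pos":[0,11,0],"twist":[0,0,0],"grip":80}]' 25
python3 - <<'E'
from h import *
go(485,-466,48,-0.5)
E
```

```text
time_s: 45.85
ee_pos: [485.7, -463.0, 218.1]
ee_rot: [-90.0, 0.0, -90.4]
force: [-0.1, -0.0, -0.3]
gripper_width: 73.1
time_s: 46.35
ee_pos: [484.4, -459.0, 105.0]
ee_rot: [-90.3, 0.3, -90.4]
force: [0.0, 0.2, -0.1]
gripper_width: 73.2
t 46.35 at [ 484.4 -459.   105. ] jaw -0.4 w 73.2 F [ 0.   0.2 -0.1] -> delta [0.74, 5.69, 0.1] twist [0.3, 0.1, -0.3]
```

```bash
python3 -m pendant '[{"delta_pos":[0.7,1,0],"twist":[0,0,0],"grip":80},{"delta_pos":[0.7,2.5,0],"twist":[0,0,0],"grip":80},{"delta_pos":[0.7,4,0],"twist":[0,0,0],"grip":80},{"delta_pos":[0.7,5.4,0],"twist":[0,0,0],"grip":80},{"delta_pos":[0.7,5.6,0],"twist":[0,0,0],"grip":80}]' 25
python3 -m pendant '[{"delta_pos":[-0.4,0,0],"twist":[0,0,0],"grip":80},{"delta_pos":[-0.8,0,0],"twist":[0,0,0],"grip":80},{"delta_pos":[-1.2,0,0],"twist":[0,0,0],"grip":80},{"delta_pos":[-1.5,0,0],"twist":[0,0,0],"grip":80},{"delta_pos":[-1.8,0,0],"twist":[0,0,0],"grip":80}]' 25
python3 -m pendant '[{"delta_pos":[-0.3,0,0],"twist":[0,0,0],"grip":80},{"delta_pos":[-0.7,0,0],"twist":[0,0,0],"grip":80},{"delta_pos":[-1.2,0,0],"twist":[0,0,0],"grip":80},{"delta_pos":[-1.8,0,0],"twist":[0,0,0],"grip":80},{"delta_pos":[-2.4,0,0],"twist":[0,0,0],"grip":80}]' 25
python3 -m pendant '[{"delta_pos":[-0.7,0,0],"twist":[0,0,0],"grip":80},{"delta_pos":[-1.4,0,0],"twist":[0,0,0],"grip":80},{"delta_pos":[-2.1,0,0],"twist":[0,0,0],"grip":80},{"delta_pos":[-2.8,0,0],"twist":[0,0,0],"grip":80},{"delta_pos":[-3.5,0,0],"twist":[0,0,0],"grip":80}]' 25
python3 - <<'E'
from h import *
s=state()['ee_pos'];go(485,-124,48,-0.5);tin(s[1]+66)
E
```

```text
time_s: 46.85
ee_pos: [485.1, -468.7, 51.3]
ee_rot: [-90.1, 0.1, -90.5]
force: [-0.4, 0.3, -0.4]
gripper_width: 73.1
time_s: 47.35
ee_pos: [485.9, -451.4, 53.2]
ee_rot: [-89.9, -0.1, -90.5]
force: [-0.6, -3.0, 2.3]
gripper_width: 73.1
time_s: 47.85
ee_pos: [485.6, -426.4, 52.3]
ee_rot: [-90.0, 0.1, -90.5]
force: [0.9, -0.3, 0.3]
gripper_width: 73.0
time_s: 48.35
ee_pos: [486.1, -391.6, 52.5]
ee_rot: [-90.0, 0.0, -90.5]
force: [0.2, -0.2, 0.3]
gripper_width: 73.0
t 48.35 at [ 486.1 -391.6   52.5] jaw -0.5 w 73.0 F [ 0.2 -0.2  0.3] -> delta [-26.76, 0.45, -0.33] twist [-0.0, 0.0, -0.0]
tin x [430.3 548.9] xc 489.6 yc -324.7 axis deg -4.35 n 1169 rms 4.05
```

```bash
python3 -m pendant '[{"delta_pos":[-0.7,0,0],"twist":[0,0,0],"grip":80},{"delta_pos":[-1.4,0,0],"twist":[0,0,0],"grip":80},{"delta_pos":[-2.1,0,0],"twist":[0,0,0],"grip":80},{"delta_pos":[-2.8,0,0],"twist":[0,0,0],"grip":80},{"delta_pos":[-3.5,0,0],"twist":[0,0,0],"grip":80}]' 25
python3 -m pendant '[{"delta_pos":[-0.7,0,0],"twist":[0,0,0],"grip":80},{"delta_pos":[-1.4,0,0],"twist":[0,0,0],"grip":80},{"delta_pos":[-2.1,0,0],"twist":[0,0,0],"grip":80},{"delta_pos":[-2.8,0,0],"twist":[0,0,0],"grip":80},{"delta_pos":[-3.5,0,0],"twist":[0,0,0],"grip":80}]' 25
python3 - <<'E'
from h import *
s=state()['ee_pos'];go(485,-124,48,-0.5);tin(s[1]+66)
E
```

```text
time_s: 48.95
ee_pos: [486.8, -357.4, 53.0]
ee_rot: [-89.9, -0.1, -90.5]
force: [0.6, -0.1, 0.4]
gripper_width: 72.5
time_s: 49.45
ee_pos: [486.7, -321.8, 52.5]
ee_rot: [-90.0, -0.0, -90.5]
force: [-0.5, -0.2, 0.6]
gripper_width: 73.1
t 49.45 at [ 486.7 -321.8   52.5] jaw -0.5 w 73.1 F [-0.5 -0.2  0.6] -> delta [-19.78, 0.45, -0.34] twist [-0.0, 0.0, 0.0]
tin x [435.3 553.5] xc 494.4 yc -255.3 axis deg -4.33 n 1201 rms 3.81
```

View pics/tt.png

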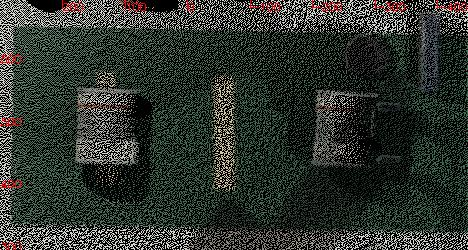

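```bash
python3 -m pendant '[{"delta_pos":[-0.7,0,0],"twist":[0,0,0],"grip":80},{"delta_pos":[-1.4,0,0],"twist":[0,0,0],"grip":80},{"delta_pos":[-2.1,0,0],"twist":[0,0,0],"grip":80},{"delta_pos":[-2.8,0,0],"twist":[0,0,0],"grip":80},{"delta_pos":[-3.5,0,0],"twist":[0,0,0],"grip":80}]' 25
python3 -m pendant '[{"delta_pos":[-0.7,0,0],"twist":[0,0,0],"grip":80},{"delta_pos":[-1.4,0,0],"twist":[0,0,0],"grip":80},{"delta_pos":[-2.1,0,0],"twist":[0,0,0],"grip":80},{"delta_pos":[-2.8,0,0],"twist":[0,0,0],"grip":80},{"delta_pos":[-3.5,0,0],"twist":[0,0,0],"grip":80}]' 25
python3 -m pendant '[{"delta_pos":[-0.7,0,0],"twist":[0,0,0],"grip":80},{"delta_pos":[-1.4,0,0],"twist":[0,0,0],"grip":80},{"delta_pos":[-2.1,0,0],"twist":[0,0,0],"grip":80},{"delta_pos":[-2.8,0,0],"twist":[0,0,0],"grip":80},{"delta_pos":[-3.5,0,0],"twist":[0,0,0],"grip":80}]' 25
python3 -m pendant '[{"delta_pos":[-0.6,0,0],"twist":[0,0,0],"grip":80},{"delta_pos":[-1.2,0,0],"twist":[0,0,0],"grip":80},{"delta_pos":[-1.8,0,0],"twist":[0,0,0],"grip":80},{"delta_pos":[-2.3,0,0],"twist":[0,0,0],"grip":80},{"delta_pos":[-2.8,0,0],"twist":[0,0,0],"grip":80}]' 25
python3 -m pendant '[{"delta_pos":[-0.5,0,0],"twist":[0,0,0],"grip":80},{"delta_pos":[-1,0,0],"twist":[0,0,0],"grip":80},{"delta_pos":[-1.4,0,0],"twist":[0,0,0],"grip":80},{"delta_pos":[-1.8,0,0],"twist":[0,0,0],"grip":80},{"delta_pos":[-2.2,0,0],"twist":[0,0,0],"grip":80}]' 25
python3 -m pendant '[{"delta_pos":[-0.3,0,0],"twist":[0,0,0],"grip":80},{"delta_pos":[-0.6,0,0],"twist":[0,0,0],"grip":80},{"delta_pos":[-0.9,0,0],"twist":[0,0,0],"grip":80},{"delta_pos":[-1.2,0,0],"twist":[0,0,0],"grip":80},{"delta_pos":[-1.5,0,0],"twist":[0,0,0],"grip":80}]' 25
python3 - <<'E'
from h import *
s=state()['ee_pos'];go(485,-124.5,48,-0.5);tin(s[1]+66)
E
```

```text
time_s: 50.05
ee_pos: [487.4, -287.3, 52.9]
ee_rot: [-89.9, -0.1, -90.5]
force: [0.2, -1.1, 0.3]
gripper_width: 72.7
time_s: 50.55
ee_pos: [487.3, -251.7, 52.5]
ee_rot: [-90.0, -0.0, -90.5]
force: [-0.0, 0.2, -0.2]
gripper_width: 73.1
time_s: 51.05
ee_pos: [487.6, -216.7, 52.5]
ee_rot: [-90.0, -0.0, -90.5]
force: [0.6, 0.3, 0.4]
gripper_width: 73.1
time_s: 51.55
ee_pos: [487.9, -189.0, 52.6]
ee_rot: [-90.0, -0.0, -90.5]
force: [0.7, -0.8, 0.1]
gripper_width: 73.0
time_s: 52.05
ee_pos: [487.9, -166.9, 52.5]
ee_rot: [-90.0, 0.0, -90.5]
force: [0.2, -0.9, 0.0]
gripper_width: 72.6
time_s: 52.55
ee_pos: [488.1, -152.1, 52.5]
ee_rot: [-90.0, 0.0, -90.5]
force: [0.5, -0.8, 0.4]
gripper_width: 73.0
t 52.55 at [ 488.1 -152.1   52.5] jaw -0.5 w 73.0 F [ 0.5 -0.8  0.4] -> delta [-2.75, 0.45, -0.33] twist [-0.0, 0.0, -0.0]
tin x [445.7 564.5] xc 505.1 yc -85.9 axis deg -3.61 n 1372 rms 3.78
```

Remaining is about 28 mm, so I'll ease in.

```bash
python3 -m pendant '[{"delta_pos":[-0.3,0,0],"twist":[0,0,0],"grip":80},{"delta_pos":[-0.6,0,0],"twist":[0,0,0],"grip":80},{"delta_pos":[-0.9,0,0],"twist":[0,0,0],"grip":80},{"delta_pos":[-1.15,0,0],"twist":[0,0,0],"grip":80},{"delta_pos":[-1.4,0,0],"twist":[0,0,0],"grip":80}]' 25
python3 -m pendant '[{"delta_pos":[-0.2,0,0],"twist":[0,0,0],"grip":80},{"delta_pos":[-0.4,0,0],"twist":[0,0,0],"grip":80},{"delta_pos":[-0.55,0,0],"twist":[0,0,0],"grip":80},{"delta_pos":[-0.7,0,0],"twist":[0,0,0],"grip":80},{"delta_pos":[-0.85,0,0],"twist":[0,0,0],"grip":80}]' 25
python3 -m pendant '[{"delta_pos":[0,0,0],"twist":[0,0,0],"grip":80},{"delta_pos":[0,0,0],"twist":[0,0,0],"grip":80},{"delta_pos":[0,0,0],"twist":[0,0,0],"grip":80},{"delta_pos":[0,0,0],"twist":[0,0,0],"grip":80},{"delta_pos":[0,0,0],"twist":[0,0,0],"grip":80}]' 25
python3 - <<'E'
from h import *
s=state()['ee_pos'];go(485,-124.5,48,-0.5);tin(s[1]+66);tin(s[1]+66)
E
```

```text
time_s: 53.15
ee_pos: [488.1, -137.9, 52.5]
ee_rot: [-90.0, 0.0, -90.5]
force: [0.3, 0.6, -0.0]
gripper_width: 73.3
time_s: 53.65
ee_pos: [488.4, -129.8, 52.6]
ee_rot: [-90.0, -0.0, -90.5]
force: [-0.4, -0.6, 0.4]
gripper_width: 72.9
time_s: 54.15
ee_pos: [488.2, -129.9, 52.5]
ee_rot: [-90.0, 0.0, -90.5]
force: [0.4, 0.0, -0.0]
gripper_width: 72.8
t 54.15 at [ 488.2 -129.9   52.5] jaw -0.5 w 72.8 F [ 0.4  0.  -0. ] -> delta [-0.53, 0.45, -0.33] twist [-0.0, 0.0, -0.0]
tin x [447.2 566.1] xc 506.7 yc -61.2 axis deg -3.66 n 1431 rms 3.85
tin x [447.7 566.2] xc 507.0 yc -61.3 axis deg -3.97 n 1417 rms 3.81
```

```bash
python3 -m pendant '[{"delta_pos":[-0.1,0,0],"twist":[0,0,0],"grip":80},{"delta_pos":[-0.2,0,0],"twist":[0,0,0],"grip":80},{"delta_pos":[-0.3,0,0],"twist":[0,0,0],"grip":80},{"delta_pos":[-0.4,0,0],"twist":[0,0,0],"grip":80},{"delta_pos":[-0.45,0,0],"twist":[0,0,0],"grip":80}]' 25
python3 -m pendant '[{"delta_pos":[0,0,0],"twist":[0,0,0],"grip":80},{"delta_pos":[0,0,0],"twist":[0,0,0],"grip":80},{"delta_pos":[0,0,0],"twist":[0,0,0],"grip":80},{"delta_pos":[1,0,0],"twist":[0,0,0],"grip":80},{"delta_pos":[3,0,0],"twist":[0,0,0],"grip":80}]' 25
python3 -m pendant '[{"delta_pos":[2,0,0],"twist":[0,0,0],"grip":80},{"delta_pos":[4,-3,0],"twist":[0,0,0],"grip":80},{"delta_pos":[6,-7,0],"twist":[0,0,0],"grip":80},{"delta_pos":[9,-11,0],"twist":[0,0,0],"grip":80},{"delta_pos":[13,-15,0],"twist":[0,0,0],"grip":80}]' 25
python3 -m pendant '[{"delta_pos":[3,-2,0],"twist":[0,0,0],"grip":80},{"delta_pos":[6,-3,0],"twist":[0,0,0],"grip":80},{"delta_pos":[6,-3,0],"twist":[0,0,0],"grip":80},{"delta_pos":[6,-3,0],"twist":[0,0,0],"grip":80},{"delta_pos":[6,-3,0],"twist":[0,0,0],"grip":80}]' 25
python3 - <<'E'
from h import *
tin(-58);tin(128)
for n in ["scene","side","wrist"]:
    p,d,c=cloud(n)
    cv2.imwrite(f"pics/f_{n}.png",cv2.cvtColor(p,cv2.COLOR_RGB2BGR))
X,C,hm,im=topmap(["side","scene"],"pics/f_top.png",y0=-450,y1=520,x0=300,x1=780)
x,y=465,425.2
k=np.hypot(X[:,0]-x,X[:,1]-y)<9; print('glue',np.percentile(X[k,2],[5,50,95]))
meas(X,dict(large=(455,405,130,80,100)))
for k in (X[:,1]>-130)&(X[:,1]<10),:
    hsv=cv2.cvtColor(C[None].astype(np.uint8),cv2.COLOR_RGB2HSV)[0]
    for lo,hi in((80,190),(-110,0)):
        m=(hsv[:,0]>14)&(hsv[:,0]<32)&(hsv[:,1]>60)&(X[:,2]<12)&(X[:,1]>lo)&(X[:,1]<hi)&(abs(X[:,0]-490)<110)
        q=X[m]; print('tape visible',len(q),np.percentile(q[:,0],[1,99]),np.percentile(q[:,1],[1,99]) if len(q) else '')
print(state()['time_s'],state()['ee_pos'])
E
```

```text
time_s: 54.85
ee_pos: [488.3, -125.2, 52.5]
ee_rot: [-90.0, 0.0, -90.5]
force: [0.5, -0.2, -0.0]
gripper_width: 73.1
time_s: 55.35
ee_pos: [488.0, -155.3, 52.5]
ee_rot: [-90.0, 0.0, -90.4]
force: [-0.2, -0.9, -0.2]
gripper_width: 73.1
time_s: 55.85
ee_pos: [486.8, -282.0, 200.1]
ee_rot: [-89.9, -0.0, -90.4]
force: [0.9, -0.9, -0.3]
gripper_width: 73.2
time_s: 56.35
ee_pos: [485.9, -339.9, 227.0]
ee_rot: [-90.1, 0.1, -90.5]
force: [0.4, -0.2, -0.7]
gripper_width: 73.1
tin x [447.  566.3] xc 506.7 yc -57.5 axis deg -3.61 n 2128 rms 3.84
tin x [438.9 557.5] xc 498.2 yc 128.3 axis deg -2.11 n 2371 rms 3.96
glue [94.91288448 97.04274702 99.4627159 ]
large 5276 ang 8.0 c [452.9 405.6] size [174.4 174. ]
tape visible 90 [410.05868047 582.45151623] [110.58889638 144.98832607]
tape visible 69 [395.92423394 578.02408659] [-73.31025669 -43.26974367]
56.8 [ 486.57563146 -340.37078235  227.86354333]
```

View pics/f_scene.png

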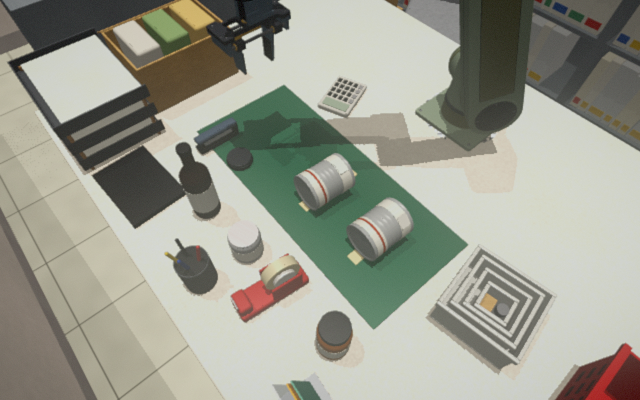

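View pics/f_top.png

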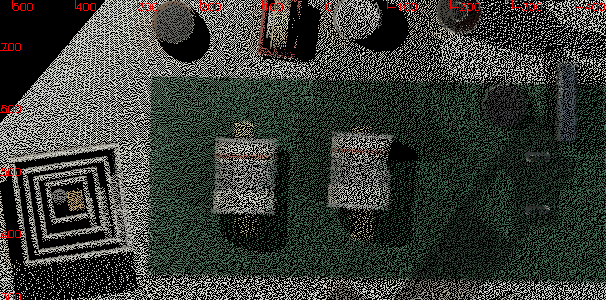

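Both tins rest on their tapes with tape showing at each end, and the nest is intact. All readings are inside the limits and the gripper is clear, so I'm handing in.

```bash
python3 -c "
from workcell import job
print(job.job_done())"
```

```text
the job is handed in; nothing more can be done
None
```

I cleared the mat and rolled each tin onto a tape, then handed the job in at about 57 s. It reports no verdict, so the results below are my own camera measurements.

- **Tubs:** I nested the medium, small and tiny tubs in the large one in that order. All four rims were level at 88–89 mm, so each tub is fully down.
- **Stationery:** The clip box and glue stick are both in the tiny tub; there was no rubber stamp this run.
- **Far tape:** tin_a rests about 1 mm off the tape's middle line and 5 mm off lengthwise, turned by about 0.06 rad.
- **Near tape:** tin_b rests under 1 mm off the middle line and turned by about 0.07 rad. Lengthwise it is about 19 mm off, against the 32 mm allowed. It drifted because pushing did not straighten the slight angle it started at.
- **Bystanders:** The last pictures show the other things where they were, and the robot was clear of everything. I did not measure their positions again.

**Glue stick:** it touched the tiny tub's rim on the way in, with about 22 N at the wrist. It stands wedged beside the box about 20 mm above the floor of that tub. Its underside is at about 32 mm, well under the 90 mm limit, and it did not move between two checks about 25 s apart.

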